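Dig the shelf bracket out of the drawer, lock it on the rack, tidy up

ROBOT

A 6-joint arm with a two-finger parallel gripper is mounted at the origin on a cart in front of the work surface, level with it; the furniture and walls round the work are solid. World frame = base frame: x ahead of the robot, y to its left, z up, the work surface at z = 0. Lengths are in m, angles in rad, forces in N, time in s.
With the tool pointing down it reaches from about 0.375 to 0.9 m from the base axis. Payload 3.1 kg.
Tool frame: the origin (TCP) lies between the finger pads; the fingertips stand 17 mm ahead of it and the grasp point (between the pads) lies 2 mm behind it (robot.nose_length is the distance from the TCP to the fingertips, in m); z points along the fingers, y is the line along which they close (so a half turn about z gives the same grasp; the last joint's range is limited). The gripper opens to 87 mm and grips with 3 to 60 N. Pads are 19 mm wide; open, the fingers measure 117 mm over their backs; the gripper's body (75 mm by 190 mm) begins 51 mm behind the grasp point.
Start: joints at [-1.528, 0.527, 1.433, -0, 1.181, -0.178], TCP at [0.138, -0.61, 0.24] pointing down, gripper open.
Joint ranges: [-3.08, 3.08], [-0.75, 2.2], [0.22, 2.44], [-1.43, 4.57], [0, 2.65], [-2.85, 2.85]. Speed limits (rad/s): [2.79, 2.79, 3.14, 3.14, 3.14, 3.14].

INTERFACE

Orientations are given as a unit quaternion [x, y, z, w].
In Python, from rig import robot, cams gives the robot as it stands.
- The arm moves only by the shell command python3 -m pendant 'ROWS' [FORCE]. ROWS is JSON, a list of rows, each an object with "jaw": the opening, from 0 (shut) to 1 (fully open); "linear": the shift along the tool's x, y, z in cm, a list of three; "twist": the turn about the tool's z in degrees. A call has 1 to 12 rows; each row shifts and turns the commanded pose from where the row before left it, along the tool's axes as they then stand; what a row does not reach is not made up. A row lasts 1/12 s, in which the tool goes at most 41.7 mm and 7.16 degrees, less where a joint would pass 70% of its speed; a pose out of reach is approached as far as the arm can. A call is refused whole if a number of a shift passes 4.17 or a number of a turn 7.16, either way. A call with a gripper value outside its range is refused whole. The fingers move at their own pace and stop on an object; FORCE is the grip in N (left out, the last holds). Time passes only in rows, so rows that do not move let the fingers close. It gives the time, the measured TCP pose, the force, the opening and the grip force at its end, in the units of the state.
- robot.get_obs(): the state, without advancing time (a new reading comes with each control period).
- cams.camera(name): name is "scene" or "top" or "wrist"; returns a dict with "color" (384x512x3 uint8, blue, green, red), "depth" (384x512 float32, m along the optical axis (not along the pixel's ray), 0 where there is no reading), "fov_y" (degrees; the focal length in pixels is half the picture's height over the tangent of half this angle, whatever the lens; pixels are square), "cx", "cy" (the principal point, pixels), "view" (4x4, takes a point from world to camera coordinates). Camera axes: x right, y down, z forward; pixel columns grow to the right and rows downward; lengths in m; the calibration is good to about 2 mm. A picture is of the moment at which its call begins.
- robot.hand_in(): hands the job in; it is judged then, once.
The state is a dict: "time": time; "q": joint angles; "joint_velocities": joint speeds; "joint_torque": joint torques, N m; "position": TCP position; "tool_rot": TCP orientation; "ft_force": force on the tool from outside, world axes, zero at the start; "moment": the same for the moment, N m; "grip_width": finger opening in m; "grip_force": force on a finger pad.
Only numpy, scipy, OpenCV 4.12 (cv2) and the standard library are available. Lean on these libraries where they do the work, as an engineer would, in place of code of your own. Each camera call takes 0.05 s, during which the arm holds its last target. There are 200 camera calls.

TASK

The blue shelf bracket missing from the right-hand upright of the little tool rack lies at the bottom of the open drawer under turning blanks and off-cuts. Move the wood out of the way, take the bracket out, hook it into the top pair of slots of the free upright, level with its neighbour, and press it down until the brass spring catch snaps out above it; then see that every piece of wood is in the drawer and shut the drawer fully. Leave the oil can, the abrasive roll and the wax tin where they stand.

Things in the scene. Friction and masses are not known exactly. Their poses are not given: they have to be found in the camera images.
- bracket_mid (a point): loose shelf bracket of folded blue steel, an upside-down U channel 40 wide (y), 34 high, 150 mm long (x), 0.16 to 0.25 kg, standing right way up on the drawer floor; this point: its middle, half-way up. x points to its rear, z up. It runs from x = -80 (tip, tapered below) to +70 mm (flat rear face). Grip it across its 40 mm sides
- bracket_hook (a point): on the loose bracket: middle of its rear face, 26 mm above its underside; axes as bracket_mid. Two hooks, at y = -12 and +12 mm, 8 mm wide, stick 13.5 mm out of the rear face: a tongue from 0 to 6 mm above this point ends in a 6 mm thick lip turned down to 12 mm below this point; 7.5 mm gap between rear face and lip
- hang_point (a point): on the free upright's front face: where bracket_hook lies when the bracket is fully home. x points into the upright, y left, z up. The two top slots, at y = -12 and +12 mm, 14 mm wide, reach from this height to 25 mm above; face 6 mm thick, hollow behind. Push the hooks in with the bracket 12 to 19 mm above its final height until its rear face meets the upright, then press straight down
- spring_catch (a joint): round brass spring catch, 9 mm across, sticking 7 mm out of the free upright's face, centre 14 mm above hang_point: 0 = fully out, up to 0.010 m pushed in. The bracket's rear face pushes it in (3 N at first, 8 N when flush) and it would throw the bracket out again, so keep hold while pressing down (about 5 N, lips bevelled 2.5 mm); once the bracket is home the catch snaps out above its top
- rack: tool rack fixed on the bench: timber base 110 x 240 x 18 mm (origin: centre of its underside, x to its back, y to its left), two slotted uprights, 48 mm wide, their tops 153 mm above the origin, fronts at x = -20 mm; the right one (y = -75 mm) is free, the left one (y = +75 mm) carries an identical fixed bracket. Each has three rows of slots 36 mm apart; only the top row is to be used
- cabinet_edge (a point): middle of the top front edge of a low wooden cabinet, 285 deep (x, to its back) x 276 wide (y) x 92 mm high, fixed on the bench. Its only drawer slides out to the front (-x); pieces must lie flat to go in, since the cabinet's top is 63 mm above the drawer floor
- drawer (a joint): drawer of the cabinet: 0 = pulled fully out, grows as it is pushed in, 0.240 m = fully shut; friction about 2 N, push its front to shut it
- drawer_floor (a point): centre of the drawer's inner floor, moving with the drawer; x to the back. Inside 258 mm (x) x 240 mm (y); side walls 52 mm high over the floor, 6 mm thick; front wall 21 mm thick and 60 mm high (35 to 52 mm in the middle). The rear part, where x is more than 0.105 m minus the value of joint drawer, is under the cabinet's top
- drawer_front (a point): on the outer face of the drawer's front panel, in its middle, 20 mm over the drawer's underside; the panel is 272 mm wide, 68 mm high, in the middle 80 mm of its width only 41 mm high (finger scoop)
- board_top (a point): centre of the top of a fixed plywood board, 240 (x) x 180 (y) mm, level, 59 mm above the bench: free room for setting pieces down
- blank_a_mid (a point): sawn eight-sided wooden blank with a black cross on top, 67 x 59 x 36 mm (x, y, z), always there, lying on the bracket; centre of the piece
- wedge_b_mid (a point): wooden wedge, 89 x 46 x 26 mm (x, y, z), may be absent, lying on the bracket; sides square to y are upright and parallel; centre of its bounding box
- offcut_a_mid (a point): small wooden off-cut, 32 x 47 x 22 mm (x, y, z), may be absent, on the drawer floor beside the bracket; centre of the piece
- blank_e_mid (a point): sawn eight-sided wooden blank without a cross, 58 x 61 x 36 mm (x, y, z), may be absent, on the drawer floor beside the bracket; centre of the piece
- oil_can_mid (a point): bystander: green oil can, 71 x 92 x 167 mm, on the bench behind the rack's right end; 50 mm above its underside
- abrasive_roll_mid (a point): bystander: standing roll of abrasive cloth, 74 x 59 x 50 mm, on a batten behind the board; its centre
- wax_tin_mid (a point): bystander: red and yellow round tin, 67 mm across, 32 mm high, on the bench in front of the rack; its centre

How it is judged:
On the way, in this order (a step that is already met when the one before it is completed fails the run):
1. the bracket has been lifted clear of the drawer (z of bracket_mid in the frame of drawer_floor above 0.1 m), for 0.1 s.
2. the bracket hangs in the top slots of the free upright, pressed fully down, with the spring catch out above it (distance between bracket_hook and hang_point below 0.007 m and angle between the x axis of bracket_mid and the x axis of hang_point, either way round below 0.14 rad and angle between bracket_mid's own z axis and vertical below 0.14 rad and value of joint spring_catch below 0.003 m), for 0.3 s.
At the end, for the whole second after the job is handed in: the bracket hangs in the top slots of the free upright, its hook point within 7 mm of home, level and square within 0.14 rad, and the spring catch is out (under 3 mm); every piece of wood that was there lies in the drawer; the drawer is shut to within 8 mm; everything is at rest (all of step 2 and value of joint drawer above 0.232 m and x of blank_a_mid in the frame of drawer_floor between -0.125 and 0.125 m and y of blank_a_mid in the frame of drawer_floor between -0.117 and 0.117 m and z of blank_a_mid in the frame of drawer_floor between -0.005 and 0.055 m and x of wedge_b_mid in the frame of drawer_floor between -0.125 and 0.125 m and y of wedge_b_mid in the frame of drawer_floor between -0.117 and 0.117 m and z of wedge_b_mid in the frame of drawer_floor between -0.005 and 0.055 m and x of offcut_a_mid in the frame of drawer_floor between -0.125 and 0.125 m and y of offcut_a_mid in the frame of drawer_floor between -0.117 and 0.117 m and z of offcut_a_mid in the frame of drawer_floor between -0.005 and 0.055 m and x of blank_e_mid in the frame of drawer_floor between -0.125 and 0.125 m and y of blank_e_mid in the frame of drawer_floor between -0.117 and 0.117 m and z of blank_e_mid in the frame of drawer_floor between -0.005 and 0.055 m); the robot touches nothing.
It fails at once if the oil can is knocked from its place (more than 4 cm) (distance of oil_can_mid from where it was at the start of the episode above 0.04 m).
It fails at once if the abrasive roll is knocked from its place (more than 4 cm) (distance of abrasive_roll_mid from where it was at the start of the episode above 0.04 m).
It fails at once if the wax tin is knocked from its place (more than 4 cm) (distance of wax_tin_mid from where it was at the start of the episode above 0.04 m).
Of wedge_b, offcut_a, blank_e only 2 to 3 are there at a start; the rules pass over those that are not, and their reading is None.
At some moment in a run one of blank_a, wedge_b, offcut_a, blank_e may be knocked a few centimetres aside while the robot is not near it.
It also fails if it takes over 210 s, if anything falls off the work surface, if the arm or the gripper's body presses on something with over 40 N, if the wrist force passes 120 N, or if a joint passes its speed limit or range.

## Working session

There is one attempt and no reset: what is moved stays moved. The work goes in short steps, Python scripts to look and compute and a shell command to move; the robot and the scene stay as the last step left them, time stands still between calls to the robot, and variables do not carry over. Pictures are saved under pics/ and viewed, at most 18 in all, crops included, and the job is handed in when it is done.

```bash
ls; mkdir -p pics
cat > h.py <<'E'
import numpy as np, cv2
from rig import robot, cams
from scipy.spatial.transform import Rotation as R
def snap(name, tag):
    c=cams.camera(name); np.savez(f'pics/{tag}.npz',**c); cv2.imwrite(f'pics/{tag}.png',c['color']); return c
def load(tag): return dict(np.load(f'pics/{tag}.npz'))
def cloud(c):
    d=c['depth']; h,w=d.shape; f=h/2/np.tan(np.radians(float(c['fov_y']))/2)
    v,u=np.mgrid[:h,:w]; P=np.stack([(u-c['cx'])/f*d,(v-c['cy'])/f*d,d,np.ones_like(d)],-1)
    W=P@np.linalg.inv(c['view']).T; W=W[...,:3]; W[d==0]=np.nan; return W
def st():
    o=robot.get_obs(); r=R.from_quat(o['tool_rot']).as_matrix()
    print('t',round(o['time'],2),'p',np.round(o['position'],4),'x',np.round(r[:,0],3),'y',np.round(r[:,1],3),'z',np.round(r[:,2],3),'F',np.round(o['ft_force'],1),'w',round(o['grip_width'],4),round(o['grip_force'],1)); return o
def to(p):
    o=robot.get_obs(); r=R.from_quat(o['tool_rot']).as_matrix()
    return np.round((r.T@(np.array(p)-o['position']))*100,2)
E
python3 - <<'E'
from h import *
st()
a=snap('scene','s0')['color'];b=snap('top','t0')['color']
cv2.imwrite('pics/s0b.png',cv2.resize(a,(800,600)));cv2.imwrite('pics/t0b.png',cv2.resize(b,(800,600),interpolation=cv2.INTER_CUBIC))
E
```

```text
pics
t 0.0 p [ 0.1375 -0.609   0.2386] x [0.975 0.22  0.   ] y [ 0.22  -0.975 -0.002] z [-0.     0.002 -1.   ] F [-0.5 -0.7 -0.3] w 0.0868 0.0
```

View pics/t0b.png

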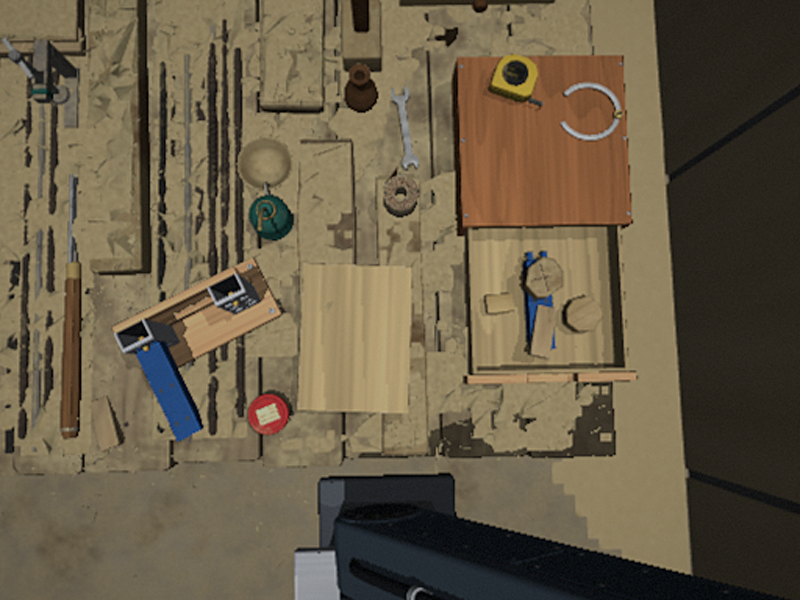

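View pics/s0b.png

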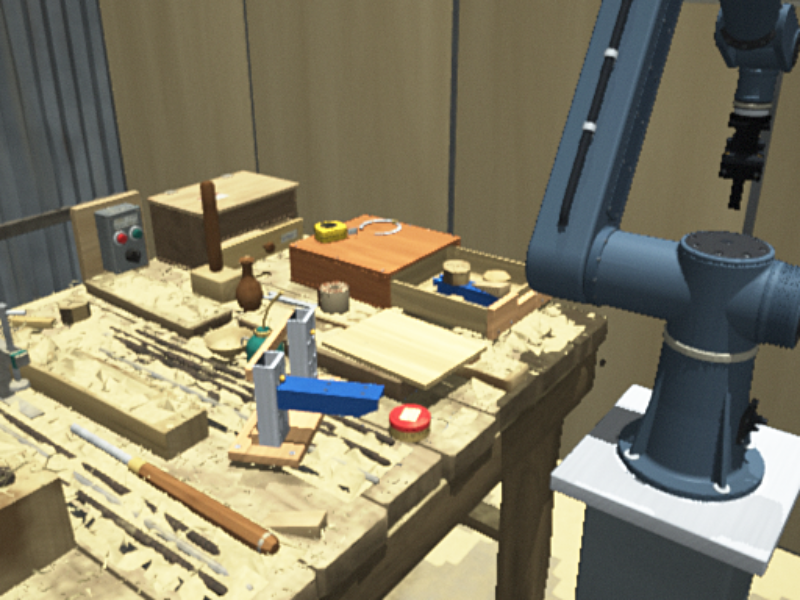

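Top view: up is +x and left is +y. All four wood pieces are there: crossed blank (545,278), wedge (541,333), off-cut (498,302) and plain blank (580,314). The free upright is at (228,287). Next I'll enlarge the drawer and the rack.

Run:
```python
from h import *
c=load('t0');im=c['color'];W=cloud(c)
print(c['cx'],c['cy'],c['fov_y'])
# drawer crop cols 295-405 rows 135-250 ; rack crop cols 65-190 rows 155-290
def crop(u0,u1,v0,v1,s,n):
    k=cv2.resize(im[v0:v1,u0:u1],None,fx=s,fy=s,interpolation=cv2.INTER_CUBIC)
    for u in range(u0-u0%-10,u1,10): cv2.putText(k,str(u),((u-u0)*s,10),0,.35,(0,0,255));cv2.line(k,((u-u0)*s,12),((u-u0)*s,18),(0,0,255))
    for v in range(v0-v0%-10,v1,10): cv2.putText(k,str(v),(0,(v-v0)*s+4),0,.35,(0,0,255));cv2.line(k,(22,(v-v0)*s),(28,(v-v0)*s),(0,0,255))
    return k
a=crop(295,410,138,248,5,'');cv2.imwrite('pics/dr.png',a)
b=crop(65,195,155,285,4,'');cv2.imwrite('pics/rk.png',b)
```

```text
249.8346513836407 195.90177335578446 47.54792859133363
```

View pics/dr.png

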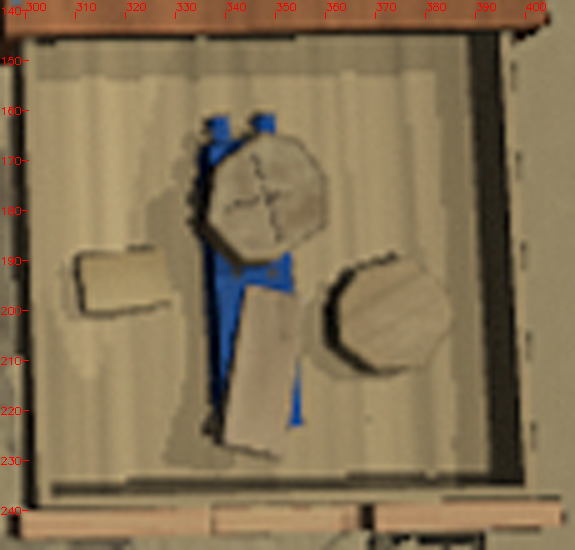

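View pics/rk.png

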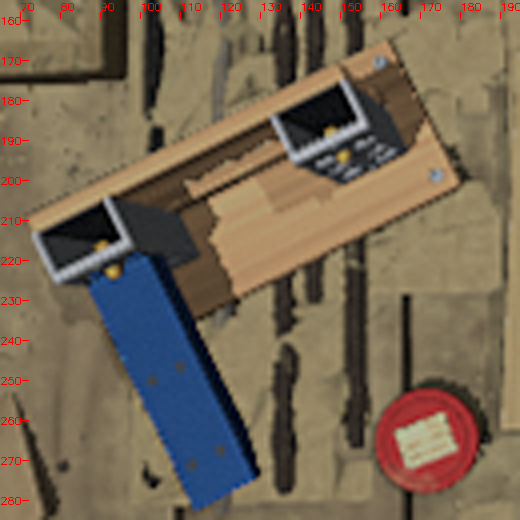

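The drawer crop shows the blank's cross at about (347,178), wedge corners at (342,195), (352,196), (350,229) and (338,226), off-cut (319,194), plain blank (372,201), and hook tips near (337,161) and (346,161). The rack crop shows the free upright's top front edge running from about (138,195) to (155,185).

Run:
```python
from h import *
c=load('t0');im=c['color'];W=cloud(c)
f=lambda u,v:np.round(np.nanmedian(W[v-1:v+2,u-1:u+2].reshape(-1,3),0),4)
for n,p in dict(cross=(347,178),wedgeN=(347,200),wedgeS=(344,224),wedgeM=(346,210),off=(317,194),e=(372,201),floor=(320,215),floorR=(385,180),brk=(340,195),front_L=(310,242),front_scoop=(352,242),cabtop=(350,125),cabL=(296,141),cabR=(402,141),board=(228,215),tin=(171,265),nbr=(110,250)).items(): print(n,f(*p))
# components in drawer by height
fl=f(320,215)[2]
roi=np.zeros(im.shape[:2],bool); roi[152:232,306:388]=1
z=W[...,2]-fl
print('floor',fl)
def rect(m,n):
    k,l,s,ce=cv2.connectedComponentsWithStats(m.astype(np.uint8))
    for i in range(1,k):
        if s[i,4]<60: continue
        P=W[l==i]; r=cv2.minAreaRect((P[:,:2]*1000).astype(np.float32)); print(n,s[i,4],np.round(ce[i]),'rect c',np.round(r[0],1),'sz',np.round(r[1],1),'ang',round(r[2],1),'z',np.round(np.percentile(P[:,2],[10,50,90]),4))
b=im.astype(int); blue=(b[...,0]>b[...,2]+25)
rect(roi&(z>.062),'hiA'); rect(roi&(z>.045)&(z<.0605)&~blue,'wedge'); rect(roi&(z>.03)&(z<.04)&~blue,'E'); rect(roi&(z>.015)&(z<.026)&~blue,'off'); rect(roi&blue&(z>.02),'blue')
# rack top: uprights
roi[:]=0; roi[160:235,65:175]=1
rect(roi&(W[...,2]>.146)&(W[...,2]<.16),'upr')
roi[:]=0; roi[200:290,80:135]=1; rect(roi&blue&(W[...,2]>.1),'nbr')
```

```text
cross [ 0.585  -0.2582  0.086 ]
wedgeN [ 0.5312 -0.261   0.0616]
wedgeS [ 0.4699 -0.2468  0.0763]
wedgeM [ 0.5053 -0.2562  0.0696]
off [ 0.5507 -0.1887  0.0411]
e [ 0.5275 -0.3266  0.0562]
floor [ 0.497  -0.1974  0.0184]
floorR [ 0.5856 -0.3753  0.0199]
brk [ 0.5454 -0.2451  0.0545]
front_L [ 0.4274 -0.1591  0.0785]
front_scoop [ 0.4243 -0.2706  0.0538]
cabtop [ 0.7181 -0.2703  0.0928]
cabL [ 0.6812 -0.1325  0.0911]
cabR [ 0.6739 -0.3996  0.0945]
board [0.5013 0.044  0.0594]
tin [0.3781 0.1935 0.0334]
nbr [0.4223 0.3211 0.1296]
floor 0.0184
hiA 469 [348. 177.] rect c [ 587.3 -259.1] sz [56.5 61.2] ang 34.8 z [0.0843 0.0874 0.0905]
wedge 299 [346. 215.] rect c [ 495.7 -256.7] sz [33.1 70.5] ang 75.2 z [0.065  0.0709 0.0771]
E 374 [373. 200.] rect c [ 530.5 -329.5] sz [56.5 58.3] ang 53.2 z [0.0528 0.0552 0.0573]
off 197 [319. 193.] rect c [ 552.9 -194.1] sz [31.  45.5] ang 5.7 z [0.0384 0.0411 0.0432]
blue 146 [343. 197.] rect c [ 524.8 -259.1] sz [39.6 72. ] ang 88.9 z [0.0503 0.0537 0.0568]
upr 115 [106. 201.] rect c [536.  326.1] sz [ 32.  154.6] ang 44.0 z [0.1475 0.1542 0.1592]
nbr 1162 [108. 249.] rect c [425.7 328.3] sz [153.4  41.1] ang 26.1 z [0.1265 0.1299 0.1323]
```

```bash
python3 -m pendant '[{"jaw":1,"linear":[3.68,-1.73,0],"twist":0},{"jaw":1,"linear":[3.68,-1.73,0],"twist":0},{"jaw":1,"linear":[3.68,-1.73,0],"twist":0},{"jaw":1,"linear":[3.68,-1.73,0],"twist":0},{"jaw":1,"linear":[3.68,-1.73,0],"twist":0},{"jaw":1,"linear":[3.68,-1.73,0],"twist":0},{"jaw":1,"linear":[3.68,-1.73,0],"twist":0},{"jaw":1,"linear":[3.68,-1.73,0],"twist":0},{"jaw":1,"linear":[3.68,-1.73,0],"twist":0},{"jaw":1,"linear":[3.68,-1.73,0],"twist":0},{"jaw":1,"linear":[3.68,-1.73,0],"twist":0},{"jaw":1,"linear":[3.68,-1.73,0],"twist":0}]'
python3 - <<'E'
from h import *
st(); print(to([.587,-.259,.24]))
E
```

```text
time: 1.1
position: [0.5237, -0.3083, 0.2392]
tool_rot: [0.994, 0.111, -0.0, -0.0]
ft_force: [0.0, -0.5, 0.5]
grip_width: 0.0869
grip_force: 0.0
t 1.1 p [ 0.5237 -0.3083  0.2392] x [ 0.975  0.22  -0.001] y [ 0.22  -0.975 -0.001] z [-0.001  0.001 -1.   ] F [ 0.  -0.5  0.5] w 0.0869 0.0
[ 7.25 -3.41 -0.09]
```

```bash
python3 -m pendant '[{"jaw":1,"linear":[3.62,-1.7,0],"twist":0},{"jaw":1,"linear":[3.62,-1.7,0],"twist":0},{"jaw":1,"linear":[0,0,0],"twist":0},{"jaw":1,"linear":[0,0,0],"twist":0}]'
python3 - <<'E'
from h import *
st(); c=snap('wrist','w1'); W=cloud(c); z=W[...,2]
m=((z>.078)&(z<.1)).astype(np.uint8); k,l,s,ce=cv2.connectedComponentsWithStats(m)
for i in range(1,k):
    if s[i,4]>500:
        P=W[l==i]; h=cv2.convexHull((P[:,:2]*1000).astype(np.float32)); print(s[i],ce[i],np.round(cv2.minAreaRect(h)[:2],1),cv2.minAreaRect(h)[2],np.median(P,0))
E
```

```text
time: 1.43
position: [0.5869, -0.2588, 0.2388]
tool_rot: [0.994, 0.113, -0.0, -0.0]
ft_force: [-0.3, 0.2, 1.3]
grip_width: 0.087
grip_force: 0.0
t 1.43 p [ 0.5869 -0.2588  0.2388] x [ 0.975  0.224 -0.001] y [ 0.224 -0.975 -0.001] z [-0.001  0.    -1.   ] F [-0.3  0.2  1.3] w 0.087 0.0
[  153     0   312   140 31585] [312.87563717  54.92078518] [[ 738.7 -267.7]
 [ 276.1  132.5]] 89.8017578125 [ 0.7258025  -0.28632335  0.09102246]
[ 232  154   57   58 2346] [260.97144075 183.48465473] [[ 588.4 -259. ]
 [  56.8   61.2]] 33.75518798828125 [ 0.58999116 -0.25962893  0.08608504]
```

View pics/w1.png

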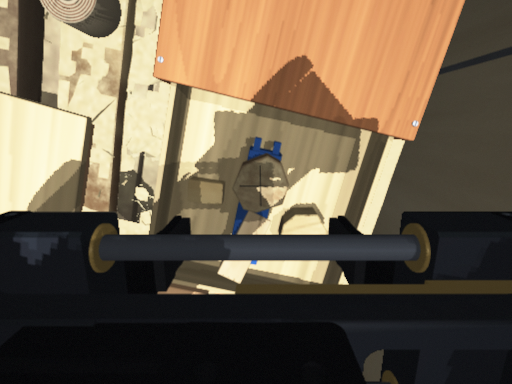

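The wrist view shows the cross at (261,185), square to the tool, and A at (0.588,-0.259). That confirms the top-view measurement, so I'll go down and grip it.

```bash
python3 -m pendant '[{"jaw":1,"linear":[0.05,0,4],"twist":0},{"jaw":1,"linear":[0,0,4],"twist":0},{"jaw":1,"linear":[0,0,4],"twist":0},{"jaw":1,"linear":[0,0,3],"twist":0},{"jaw":1,"linear":[0,0,1.8],"twist":0},{"jaw":1,"linear":[0,0,0],"twist":0},{"jaw":0.4,"linear":[0,0,0],"twist":0},{"jaw":0.4,"linear":[0,0,0],"twist":0},{"jaw":0.4,"linear":[0,0,0],"twist":0},{"jaw":0.4,"linear":[0,0,0],"twist":0},{"jaw":0.4,"linear":[0,0,0],"twist":0},{"jaw":0.4,"linear":[0,0,0],"twist":0}]' 25
python3 -m pendant '[{"jaw":0.4,"linear":[0,0,-3],"twist":0},{"jaw":0.4,"linear":[0,0,-4],"twist":0},{"jaw":0.4,"linear":[0,0,-4],"twist":0},{"jaw":0.4,"linear":[0,0,-4],"twist":0},{"jaw":0.4,"linear":[0,0,0],"twist":0}]'
python3 - <<'E'
from h import *
st(); print(to([.555,.07,.2]))
E
```

```text
time: 2.48
position: [0.587, -0.2614, 0.0734]
tool_rot: [0.994, 0.111, 0.001, 0.001]
ft_force: [-0.9, -0.5, 6.2]
grip_width: 0.0627
grip_force: 25.0
time: 2.9
position: [0.5909, -0.2634, 0.2312]
tool_rot: [0.994, 0.111, 0.007, 0.006]
ft_force: [1.7, 0.3, 0.4]
grip_width: 0.0626
grip_force: 25.0
t 2.9 p [ 0.5909 -0.2634  0.2312] x [0.975 0.221 0.013] y [ 0.22  -0.975  0.013] z [ 0.015 -0.01  -1.   ] F [1.7 0.3 0.4] w 0.0626 25.0
[  3.82 -33.35   2.73]
```

```bash
python3 -m pendant '[{"jaw":0.4,"linear":[0.42,-3.7,0.3],"twist":0},{"jaw":0.4,"linear":[0.42,-3.7,0.3],"twist":0},{"jaw":0.4,"linear":[0.42,-3.7,0.3],"twist":0},{"jaw":0.4,"linear":[0.42,-3.7,0.3],"twist":0},{"jaw":0.4,"linear":[0.42,-3.7,0.3],"twist":0},{"jaw":0.4,"linear":[0.42,-3.7,0.3],"twist":0},{"jaw":0.4,"linear":[0.42,-3.7,0.3],"twist":0},{"jaw":0.4,"linear":[0.42,-3.7,0.3],"twist":0},{"jaw":0.4,"linear":[0.42,-3.7,0.3],"twist":0},{"jaw":0.4,"linear":[0,0,3.5],"twist":0},{"jaw":0.4,"linear":[0,0,3.5],"twist":0},{"jaw":0.4,"linear":[0,0,3],"twist":0}]'
python3 - <<'E'
from h import *
st(); print(to([.555,.07,.083]))
E
```

```text
time: 3.9
position: [0.5496, 0.0738, 0.0937]
tool_rot: [0.994, 0.112, 0.001, 0.0]
ft_force: [-0.0, -0.5, -1.3]
grip_width: 0.0627
grip_force: 25.0
t 3.9 p [0.5496 0.0738 0.0937] x [0.975 0.223 0.001] y [ 0.223 -0.975  0.001] z [ 0.001 -0.    -1.   ] F [-0.  -0.5 -1.3] w 0.0627 25.0
[0.44 0.49 1.07]
```

```bash
python3 -m pendant '[{"jaw":0.4,"linear":[0,0,1],"twist":0},{"jaw":0.4,"linear":[0,0,0],"twist":0},{"jaw":0.9,"linear":[0,0,0],"twist":0},{"jaw":0.9,"linear":[0,0,0],"twist":0},{"jaw":0.9,"linear":[0,0,0],"twist":0},{"jaw":0.9,"linear":[0,0,0],"twist":0},{"jaw":0.9,"linear":[0,0,-4],"twist":0},{"jaw":0.9,"linear":[0,0,-4],"twist":0},{"jaw":0.9,"linear":[0,0,-4],"twist":0},{"jaw":0.9,"linear":[0,0,0],"twist":6.5},{"jaw":0.9,"linear":[0,0,0],"twist":6.5},{"jaw":0.9,"linear":[0,0,0],"twist":6.5}]'
python3 - <<'E'
from h import *
st(); c=snap('top','t1'); im=c['color']; W=cloud(c); z=W[...,2]; b=im.astype(int); blue=(b[...,0]>b[...,2]+15)
k=cv2.resize(im[138:248,295:410],None,fx=5,fy=5,interpolation=cv2.INTER_CUBIC); cv2.imwrite('pics/dr1.png',k)
roi=np.zeros(z.shape,bool); roi[152:232,306:388]=1
for n,m in dict(blue=roi&blue&(z>.04),wedge=roi&(z>.058)&~blue).items():
    P=W[m]; r=cv2.minAreaRect((P[:,:2]*1000).astype(np.float32)); print(n,m.sum(),r,np.percentile(P[:,2],[5,50,95]))
E
```

```text
time: 4.9
position: [0.5507, 0.0722, 0.2071]
tool_rot: [0.998, -0.062, 0.002, 0.0]
ft_force: [-0.4, 0.5, -0.3]
grip_width: 0.0785
grip_force: 0.0
t 4.9 p [0.5507 0.0722 0.2071] x [ 0.992 -0.124  0.005] y [-0.124 -0.992 -0.   ] z [ 0.005 -0.    -1.   ] F [-0.4  0.5 -0.3] w 0.0785 0.0
blue 629 ((554.6241455078125, -258.72418212890625), (159.6855010986328, 41.939334869384766), 0.1763129085302353) [0.04537791 0.0531184  0.05702435]
wedge 466 ((508.30242919921875, -293.00543212890625), (93.8583984375, 124.88909912109375), 3.64993953704834) [0.05832307 0.06771826 0.07929588]
```

View pics/dr1.png

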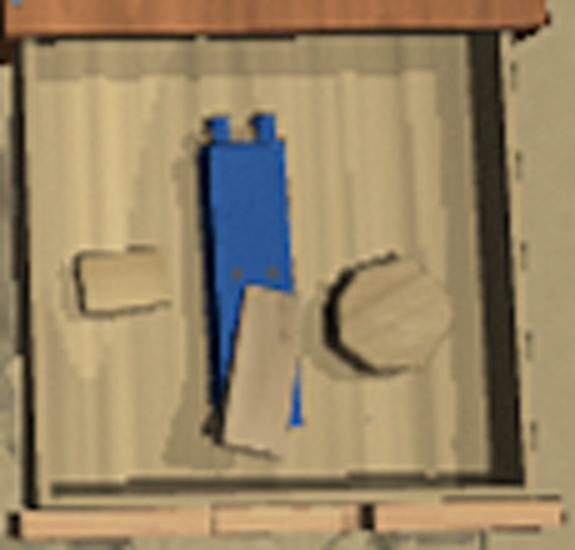

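Run:
```python
from h import *
c=load('t1'); W=cloud(c); b=c['color'].astype(int)
for v in (200,210,220): 
    print(v,[(u,*(np.round(W[v,u,1:]*1000).astype(int)),tuple(b[v,u])) for u in range(334,360,1)])
A=load('t1');z=W[...,2]
roi=np.zeros(z.shape,bool); roi[194:232,336:359]=1; m=roi&(z>.057)&~(b[...,0]>b[...,2]-5)
P=W[m]; print(m.sum(),cv2.minAreaRect((P[:,:2]*1000).astype(np.float32)),P.mean(0))
```

```text
200 [(334, np.int64(-236), np.int64(20), (np.int64(101), np.int64(139), np.int64(160))), (335, np.int64(-239), np.int64(19), (np.int64(76), np.int64(99), np.int64(111))), (336, np.int64(-239), np.int64(32), (np.int64(43), np.int64(37), np.int64(36))), (337, np.int64(-239), np.int64(45), (np.int64(33), np.int64(12), np.int64(1))), (338, np.int64(-239), np.int64(54), (np.int64(50), np.int64(28), np.int64(13))), (339, np.int64(-242), np.int64(53), (np.int64(138), np.int64(82), np.int64(42))), (340, np.int64(-245), np.int64(52), (np.int64(155), np.int64(90), np.int64(45))), (341, np.int64(-247), np.int64(54), (np.int64(157), np.int64(91), np.int64(45))), (342, np.int64(-250), np.int64(53), (np.int64(116), np.int64(60), np.int64(23))), (343, np.int64(-250), np.int64(62), (np.int64(95), np.int64(114), np.int64(131))), (344, np.int64(-253), np.int64(61), (np.int64(114), np.int64(153), np.int64(176))), (345, np.int64(-256), np.int64(61), (np.int64(118), np.int64(155), np.int64(176))), (346, np.int64(-259), np.int64(59), (np.int64(113), np.int64(149), np.int64(170))), (347, np.int64(-261), np
[... 4851 characters left out ...]
64(55), (np.int64(141), np.int64(107), np.int64(98))), (354, np.int64(-278), np.int64(56), (np.int64(161), np.int64(75), np.int64(18))), (355, np.int64(-289), np.int64(23), (np.int64(131), np.int64(148), np.int64(165))), (356, np.int64(-292), np.int64(21), (np.int64(115), np.int64(167), np.int64(193))), (357, np.int64(-295), np.int64(19), (np.int64(117), np.int64(162), np.int64(186))), (358, np.int64(-297), np.int64(21), (np.int64(118), np.int64(162), np.int64(185))), (359, np.int64(-300), np.int64(20), (np.int64(117), np.int64(158), np.int64(181)))]
417 ((501.6998596191406, -258.2828674316406), (32.650081634521484, 83.42242431640625), 75.55704498291016) [ 0.49929    -0.25717553  0.06910773]
```

```bash
python3 -m pendant '[{"jaw":0.9,"linear":[0,0,0],"twist":7},{"jaw":0.9,"linear":[0.14,3.69,0],"twist":0},{"jaw":0.9,"linear":[0.14,3.69,0],"twist":0},{"jaw":0.9,"linear":[0.14,3.69,0],"twist":0},{"jaw":0.9,"linear":[0.14,3.69,0],"twist":0},{"jaw":0.9,"linear":[0.14,3.69,0],"twist":0},{"jaw":0.9,"linear":[0.14,3.69,0],"twist":0},{"jaw":0.7,"linear":[0.14,3.69,0],"twist":0},{"jaw":0.7,"linear":[0.14,3.69,0],"twist":0},{"jaw":0.7,"linear":[0.14,3.69,0],"twist":0},{"jaw":0.7,"linear":[0,0,0],"twist":0},{"jaw":0.7,"linear":[0,0,0],"twist":0}]'
python3 - <<'E'
from h import *
st(); print(to([.482,-.2535,.073]))
E
```

```text
time: 5.95
position: [0.4826, -0.2555, 0.2052]
tool_rot: [0.993, -0.121, 0.001, 0.0]
ft_force: [0.6, 1.3, -0.5]
grip_width: 0.0618
grip_force: 0.0
t 5.95 p [ 0.4826 -0.2555  0.2052] x [ 0.971 -0.241  0.002] y [-0.241 -0.971  0.001] z [ 0.001 -0.001 -1.   ] F [ 0.6  1.3 -0.5] w 0.0618 0.0
[-0.13 -0.18 13.22]
```

```bash
python3 -m pendant '[{"jaw":0.7,"linear":[-0.1,-0.2,4],"twist":0},{"jaw":0.7,"linear":[0,0,4],"twist":0},{"jaw":0.7,"linear":[0,0,3.2],"twist":0},{"jaw":0.7,"linear":[0,0,2],"twist":0},{"jaw":0.7,"linear":[0,0,0],"twist":0},{"jaw":0.2,"linear":[0,0,0],"twist":0},{"jaw":0.2,"linear":[0,0,0],"twist":0},{"jaw":0.2,"linear":[0,0,0],"twist":0},{"jaw":0.2,"linear":[0,0,0],"twist":0},{"jaw":0.2,"linear":[0,0,0],"twist":0},{"jaw":0.2,"linear":[0,0,0],"twist":0},{"jaw":0.2,"linear":[0,0,0],"twist":0}]' 25
```

```text
time: 6.95
position: [0.4829, -0.2513, 0.0736]
tool_rot: [0.993, -0.12, 0.001, 0.0]
ft_force: [-0.3, 0.3, 5.7]
grip_width: 0.0317
grip_force: 25.0
```

```bash
python3 -m pendant '[{"jaw":0.2,"linear":[0,0,-3.5],"twist":0},{"jaw":0.2,"linear":[0,0,-4],"twist":0},{"jaw":0.2,"linear":[0,0,-4],"twist":0},{"jaw":0.2,"linear":[-1.53,-3.62,0],"twist":0},{"jaw":0.2,"linear":[-1.53,-3.62,0],"twist":0},{"jaw":0.2,"linear":[-1.53,-3.62,0],"twist":0},{"jaw":0.2,"linear":[-1.53,-3.62,0],"twist":0},{"jaw":0.2,"linear":[-1.53,-3.62,0],"twist":0},{"jaw":0.2,"linear":[-1.53,-3.62,0],"twist":0},{"jaw":0.2,"linear":[-1.53,-3.62,0],"twist":0},{"jaw":0.2,"linear":[0,0,0],"twist":0},{"jaw":0.2,"linear":[0,0,0],"twist":0}]'
```

```text
time: 7.95
position: [0.4379, 0.0226, 0.1876]
tool_rot: [0.993, -0.118, -0.0, 0.0]
ft_force: [0.4, -0.4, 0.7]
grip_width: 0.0317
grip_force: 25.0
```

```bash
python3 -m pendant '[{"jaw":0.2,"linear":[0,0,4],"twist":0},{"jaw":0.2,"linear":[0,0,4],"twist":0},{"jaw":0.2,"linear":[0,0,2.6],"twist":0},{"jaw":0.2,"linear":[0,0,0],"twist":0},{"jaw":0.2,"linear":[0,0,0],"twist":0},{"jaw":0.55,"linear":[0,0,0],"twist":0},{"jaw":0.55,"linear":[0,0,0],"twist":0},{"jaw":0.55,"linear":[0,0,0],"twist":0},{"jaw":0.55,"linear":[0,0,-4],"twist":0},{"jaw":0.55,"linear":[0,0,-4],"twist":0},{"jaw":0.55,"linear":[0,0,-4],"twist":-7},{"jaw":0.6,"linear":[0,0,0],"twist":-6.9}]'
python3 - <<'E'
from h import *
st(); c=snap('top','t2'); im=c['color']; W=cloud(c); z=W[...,2]; b=im.astype(int); blue=(b[...,0]>b[...,2]+15)
roi=np.zeros(z.shape,bool); roi[152:232,325:365]=1
m=roi&blue&(z>.045)
P=W[m]; r=cv2.minAreaRect((P[:,:2]*1000).astype(np.float32)); print(m.sum(),r,np.percentile(P[:,2],[5,50,95]))
# width profile vs x
for v in range(160,228,4):
    u=np.where(m[v])[0]
    if len(u): print(v,u[0],u[-1],np.round(W[v,u[0]],4),np.round(W[v,u[-1]],4))
print(to([.59,-.259,.2]))
E
```

```text
time: 8.95
position: [0.4433, 0.0199, 0.2086]
tool_rot: [1.0, 0.004, 0.008, 0.002]
ft_force: [1.6, -0.5, -1.2]
grip_width: 0.0498
grip_force: 0.0
t 8.95 p [0.4433 0.0199 0.2086] x [1.    0.008 0.016] y [ 0.008 -1.     0.003] z [ 0.016 -0.003 -1.   ] F [ 1.6 -0.5 -1.2] w 0.0498 0.0
931 ((557.7293090820312, -258.6785888671875), (160.61148071289062, 41.2412223815918), 0.4891839027404785) [0.04940499 0.05349826 0.05682769]
160 338 349 [ 0.6379 -0.2459  0.0477] [ 0.637  -0.2744  0.049 ]
164 338 349 [ 0.6269 -0.2448  0.0505] [ 0.6261 -0.2735  0.0508]
168 336 351 [ 0.6162 -0.2386  0.0526] [ 0.615  -0.2774  0.0537]
172 337 351 [ 0.606  -0.2412  0.0503] [ 0.6042 -0.2763  0.056 ]
176 336 351 [ 0.5961 -0.2391  0.046 ] [ 0.594  -0.2762  0.0541]
180 337 352 [ 0.5848 -0.2398  0.0522] [ 0.5838 -0.2789  0.0519]
184 337 352 [ 0.5742 -0.2391  0.0531] [ 0.5733 -0.2781  0.0528]
188 337 352 [ 0.5641 -0.2392  0.0504] [ 0.5628 -0.2774  0.0534]
192 337 351 [ 0.5536 -0.2385  0.0515] [ 0.5526 -0.2745  0.0526]
196 338 353 [ 0.5432 -0.2406  0.0512] [ 0.5417 -0.2783  0.056 ]
200 338 353 [ 0.5325 -0.2392  0.0554] [ 0.5316 -0.2785  0.0531]
204 338 353 [ 0.5226 -0.2399  0.0499] [ 0.5214 -0.2784  0.0515]
208 339 353 [ 0.512  -0.2413  0.0531] [ 0.511  -0.2776  0.0526]
212 339 354 [ 0.5018 -0.2412  0.0513] [ 0.5005 -0.2789  0.0555]
216 339 354 [ 0.4914 -0.2404  0.0529] [ 0.4903 -0.2786  0.0544]
220 339 354 [ 0.4812 -0.24    0.0524] [ 0.4801 -0.2782  0.0539]
[14.47 28.08  0.87]
```

```bash
python3 -m pendant '[{"jaw":0.63,"linear":[1.65,3.12,0.1],"twist":0},{"jaw":0.63,"linear":[1.65,3.12,0.1],"twist":0},{"jaw":0.63,"linear":[1.65,3.12,0.1],"twist":0},{"jaw":0.63,"linear":[1.65,3.12,0.1],"twist":0},{"jaw":0.63,"linear":[1.65,3.12,0.1],"twist":0},{"jaw":0.63,"linear":[1.65,3.12,0.1],"twist":0},{"jaw":0.63,"linear":[1.65,3.12,0.1],"twist":0},{"jaw":0.63,"linear":[1.65,3.12,0.1],"twist":0},{"jaw":0.63,"linear":[1.65,3.12,0.1],"twist":0},{"jaw":0.63,"linear":[0,0,0],"twist":0},{"jaw":0.63,"linear":[0,0,0],"twist":0},{"jaw":0.63,"linear":[0,0,0],"twist":0}]'
python3 - <<'E'
from h import *
st(); print(to([.592,-.2588,.042]))
E
```

```text
time: 10.0
position: [0.5866, -0.259, 0.1918]
tool_rot: [1.0, 0.0, -0.001, -0.001]
ft_force: [-0.1, 0.1, -1.5]
grip_width: 0.0548
grip_force: 0.0
t 10.0 p [ 0.5866 -0.259   0.1918] x [ 1.     0.    -0.002] y [ 0.    -1.    -0.002] z [-0.002  0.002 -1.   ] F [-0.1  0.1 -1.5] w 0.0548 0.0
[5.800e-01 1.000e-02 1.498e+01]
```

```bash
python3 -m pendant '[{"jaw":0.63,"linear":[0.55,0,4],"twist":0},{"jaw":0.63,"linear":[0,0,4],"twist":0},{"jaw":0.63,"linear":[0,0,3.5],"twist":0},{"jaw":0.63,"linear":[0,0,2.5],"twist":0},{"jaw":0.63,"linear":[0,0,1],"twist":0},{"jaw":0.63,"linear":[0,0,0],"twist":0},{"jaw":0.3,"linear":[0,0,0],"twist":0},{"jaw":0.3,"linear":[0,0,0],"twist":0},{"jaw":0.3,"linear":[0,0,0],"twist":0},{"jaw":0.3,"linear":[0,0,0],"twist":0},{"jaw":0.3,"linear":[0,0,0],"twist":0}]' 50
```

```text
time: 10.92
position: [0.5947, -0.2603, 0.0449]
tool_rot: [1.0, 0.001, 0.002, 0.001]
ft_force: [0.1, 1.7, 7.4]
grip_width: 0.0396
grip_force: 50.0
```

```bash
python3 -m pendant '[{"jaw":0.3,"linear":[0,0,-2],"twist":0},{"jaw":0.3,"linear":[0,0,-4],"twist":0},{"jaw":0.3,"linear":[0,0,-4],"twist":0},{"jaw":0.3,"linear":[0,0,-4],"twist":0},{"jaw":0.3,"linear":[0,0,-4],"twist":0},{"jaw":0.3,"linear":[0,0,0],"twist":0},{"jaw":0.3,"linear":[0,0,0],"twist":0},{"jaw":0.3,"linear":[0,0,0],"twist":0}]'
python3 - <<'E'
from h import *
st()
c=load('t0');im=c['color'];W=cloud(c);b=im.astype(int);z=W[...,2]
blue=(b[...,0]>b[...,2]+25); roi=np.zeros(z.shape,bool); roi[200:290,80:135]=1
m=roi&blue&(z>.115); P=W[m]; h=cv2.minAreaRect((P[:,:2]*1000).astype(np.float32)); print('nbr',h,np.median(P[:,2]))
# base: rect of z in .01-.026
roi[:]=0; roi[155:240,60:190]=1
m=roi&(z>.0)&(z<.03)
f=384/2/np.tan(np.radians(float(c['fov_y']))/2); Ti=np.linalg.inv(c['view'])
def atz(u,v,zz):
    d=Ti[:3,:3]@np.array([(u-c['cx'])/f,(v-c['cy'])/f,1]); o=Ti[:3,3]; return o+d*(zz-o[2])/d[2]
for p in [(138,195),(155.5,185),(133,184),(150,175)]: print('U',p,np.round(atz(*p,.153),4))
for p in [(78,225),(96.5,216),(73,213.5),(91,205)]: print('L',p,np.round(atz(*p,.153),4))
for p in [(162,164.5),(180.5,200)]: print('base',p,np.round(atz(*p,.018),4))
E
```

```text
time: 11.58
position: [0.5925, -0.2594, 0.2222]
tool_rot: [1.0, 0.001, -0.001, -0.0]
ft_force: [-0.9, -0.3, -1.8]
grip_width: 0.0398
grip_force: 50.0
t 11.58 p [ 0.5925 -0.2594  0.2222] x [ 1.     0.002 -0.001] y [ 0.002 -1.    -0.001] z [-0.001  0.001 -1.   ] F [-0.9 -0.3 -1.8] w 0.0398 50.0
nbr ((425.7083435058594, 328.2784729003906), (153.4165496826172, 41.056434631347656), 26.107831954956055) 0.1300733125677117
U (138, 195) [0.5482 0.2494 0.153 ]
U (155.5, 185) [0.5707 0.2086 0.153 ]
U (133, 184) [0.5744 0.261  0.153 ]
U (150, 175) [0.5946 0.2213 0.153 ]
L (78, 225) [0.4821 0.3876 0.153 ]
L (96.5, 216) [0.5018 0.3453 0.153 ]
L (73, 213.5) [0.5091 0.3994 0.153 ]
L (91, 205) [0.5277 0.3581 0.153 ]
base (162, 164.5) [0.6428 0.2178 0.018 ]
base (180.5, 200) [0.5466 0.1698 0.018 ]
```

```bash
python3 -m pendant '[{"jaw":0.3,"linear":[0,0,0],"twist":-6.5},{"jaw":0.3,"linear":[0,0,0],"twist":-6.5},{"jaw":0.3,"linear":[0,0,0],"twist":-6.5},{"jaw":0.3,"linear":[0,0,0],"twist":-6.5},{"jaw":0.3,"linear":[1.02,-3.76,0],"twist":0},{"jaw":0.3,"linear":[1.02,-3.76,0],"twist":0},{"jaw":0.3,"linear":[1.02,-3.76,0],"twist":0},{"jaw":0.3,"linear":[1.02,-3.76,0],"twist":0},{"jaw":0.3,"linear":[1.02,-3.76,0],"twist":0},{"jaw":0.3,"linear":[1.02,-3.76,0],"twist":0}]'
python3 -m pendant '[{"jaw":0.3,"linear":[1.02,-3.76,0],"twist":0},{"jaw":0.3,"linear":[1.02,-3.76,0],"twist":0},{"jaw":0.3,"linear":[1.02,-3.76,0],"twist":0},{"jaw":0.3,"linear":[1.02,-3.76,0],"twist":0},{"jaw":0.3,"linear":[1.02,-3.76,0],"twist":0},{"jaw":0.3,"linear":[1.02,-3.76,0],"twist":0},{"jaw":0.3,"linear":[0,0,0],"twist":0},{"jaw":0.3,"linear":[0,0,0],"twist":0},{"jaw":0.3,"linear":[0,0,0],"twist":0}]'
python3 - <<'E'
from h import *
st(); print(to([.5039,.2002,.1375]))
a=snap('wrist','w2')['color']; snap('top','t3'); s=snap('scene','s3')['color']
cv2.imwrite('pics/w2b.png',np.vstack([cv2.resize(a,(512,384))[:230],]))
k=cv2.resize(s[180:310,140:280],None,fx=3,fy=3,interpolation=cv2.INTER_CUBIC)
o=np.zeros((390,800,3),np.uint8); o[:,:420]=k; o[:285,420:800]=cv2.resize(a,(380,285)); cv2.imwrite('pics/c3.png',o)
E
```

```text
time: 12.42
position: [0.5465, -0.0284, 0.2199]
tool_rot: [0.974, 0.226, -0.003, -0.001]
ft_force: [1.1, 0.6, -1.6]
grip_width: 0.0396
grip_force: 50.0
time: 13.17
position: [0.5036, 0.1988, 0.2208]
tool_rot: [0.974, 0.226, -0.002, 0.0]
ft_force: [-0.7, -0.0, -0.7]
grip_width: 0.0396
grip_force: 50.0
t 13.17 p [0.5036 0.1988 0.2208] x [ 0.898  0.441 -0.004] y [ 0.441 -0.898 -0.   ] z [-0.004 -0.001 -1.   ] F [-0.7 -0.  -0.7] w 0.0396 50.0
[ 0.12 -0.11  8.33]
```

View pics/c3.png

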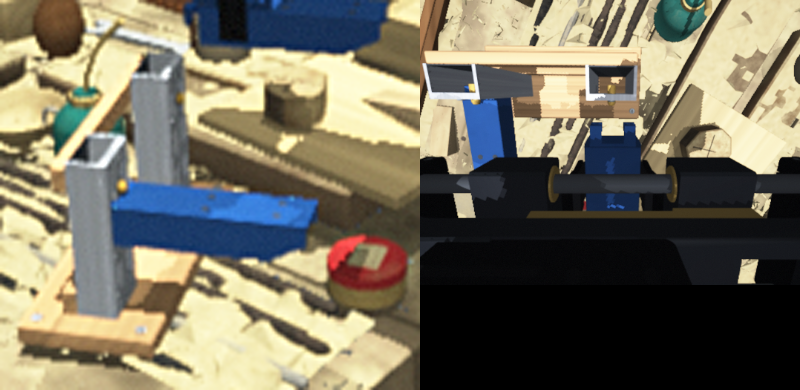

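The wrist view shows the held bracket with its hooks at about (595,130) and (628,130), square to the upright whose top is at (585-638, 65-98). I'll compute the offsets from the cloud.

Run:
```python
from h import *
c=load('w2'); W=cloud(c); o=robot.get_obs(); r=R.from_quat(o['tool_rot']).as_matrix()
T=(W-o['position'])@r   # tool frame
b=c['color'].astype(int); z=W[...,2]; blue=b[...,0]>b[...,2]+20
m=(blue)&(z>.19)&(abs(T[...,1])<.04)
for v in range(150,240,5):
    u=np.where(m[v,180:320])[0]+180
    if len(u)>3: print(v,u[0],u[-1],'x',np.round(np.median(T[v,u,0]),4),'y',np.round([T[v,u[0],1],T[v,u[-1],1]],4),'z',np.round(np.median(z[v,u]),4))
m=(z>.143)&(z<.163)&~blue&(T[...,0]>.04)&(T[...,0]<.14)
k,l,s,ce=cv2.connectedComponentsWithStats(m.astype(np.uint8))
for i in range(1,k):
    if s[i,4]>40:
        P=T[l==i]; h=cv2.minAreaRect((P[:,:2]*1000).astype(np.float32)); print(s[i],ce[i],h, np.median(z[l==i]),'xmin',np.percentile(P[:,0],[1,3,10]))
# neighbour bracket
m=blue&(z>.11)&(z<.145)
P=T[m]; print('nb',m.sum(),cv2.minAreaRect((P[:,:2]*1000).astype(np.float32)),np.median(z[m]),'xmax',np.percentile(P[:,0],[97,99]))
```

```text
165 231 287 x 0.0446 y [-0.0174  0.0134] z 0.216
170 229 289 x 0.0435 y [-0.0173  0.0134] z 0.2259
175 229 289 x 0.0408 y [-0.0174  0.0135] z 0.2253
180 229 289 x 0.0383 y [-0.0175  0.0135] z 0.2257
185 227 291 x 0.0334 y [-0.0211  0.0171] z 0.2157
190 224 294 x 0.0314 y [-0.0213  0.0174] z 0.2193
195 222 297 x 0.0302 y [-0.0213  0.0178] z 0.2256
200 222 297 x 0.0281 y [-0.0212  0.0179] z 0.2278
205 222 297 x 0.0254 y [-0.0212  0.0178] z 0.2279
210 222 296 x 0.0227 y [-0.0215  0.0173] z 0.2278
215 223 296 x 0.0199 y [-0.0209  0.0176] z 0.2278
220 222 297 x 0.0171 y [-0.0243  0.0183] z 0.2279
225 222 296 x 0.0143 y [-0.0231  0.0178] z 0.2279
230 222 296 x 0.0114 y [-0.0222  0.0178] z 0.2278
[   6   68  288   65 6240] [142.94727564  81.98461538] ((82.15901184082031, -78.46873474121094), (200.49310302734375, 43.82779312133789), 89.691650390625) 0.16072868890906686 xmin [0.06291711 0.06821212 0.08737415]
[ 11  88  59  37 930] [ 29.24516129 103.98817204] ((78.07648468017578, -154.7509307861328), (24.684724807739258, 41.917205810546875), 0.3843878209590912) 0.15428557381066738 xmin [0.06579292 0.06645995 0.06798979]
[228  90  60  38 380] [257.56052632 101.54473684] ((76.953125, -3.1363773345947266), (25.417591094970703, 42.31142807006836), 0.3589840531349182) 0.15434196738879724 xmin [0.06481303 0.06483219 0.06751682]
nb 4617 ((23.970958709716797, -151.4915313720703), (46.50681686401367, 98.59184265136719), 89.15133666992188) 0.12883427263400088 xmax [0.05752962 0.06734088]
```

```bash
python3 -m pendant '[{"jaw":0.3,"linear":[0,-0.12,3],"twist":0},{"jaw":0.3,"linear":[0,0,3],"twist":0},{"jaw":0.3,"linear":[0,0,2.35],"twist":0},{"jaw":0.3,"linear":[0,0,0],"twist":0},{"jaw":0.3,"linear":[0,0,0],"twist":0},{"jaw":0.3,"linear":[0,0,0],"twist":0}]'
python3 - <<'E'
from h import *
o=st(); c=snap('wrist','w3'); W=cloud(c); r=R.from_quat(o['tool_rot']).as_matrix(); T=(W-o['position'])@r
b=c['color'].astype(int); z=W[...,2]; blue=b[...,0]>b[...,2]+20
m=blue&(abs(T[...,1])<.04)&(z>T[...,2]*0+.13)&(T[...,0]<.03)
print('brk',np.median(z[m]),cv2.minAreaRect((T[m][:,:2]*1000).astype(np.float32)))
m=blue&(z>.11)&(z<.15)&(T[...,1]<-.1); print('nb',np.median(z[m]))
m=(z>.143)&(z<.163)&~blue&(T[...,0]>.04)&(T[...,0]<.14)&(abs(T[...,1])<.04)
P=T[m]; print(m.sum(),cv2.minAreaRect((P[:,:2]*1000).astype(np.float32)),np.percentile(P[:,0],[1,3,10]),np.percentile(P[:,1],[1,99]))
cv2.imwrite('pics/w3c.png',cv2.resize(c['color'][40:240,150:400],None,fx=3,fy=3,interpolation=cv2.INTER_CUBIC))
E
```

```text
time: 13.82
position: [0.5055, 0.1996, 0.14]
tool_rot: [0.974, 0.225, 0.001, 0.0]
ft_force: [0.7, -0.2, -1.3]
grip_width: 0.0396
grip_force: 50.0
t 13.82 p [0.5055 0.1996 0.14  ] x [0.899 0.439 0.002] y [ 0.439 -0.899  0.001] z [ 0.002  0.    -1.   ] F [ 0.7 -0.2 -1.3] w 0.0396 50.0
brk 0.14722402095222936 ((4.874029159545898, -1.3039188385009766), (50.5411262512207, 42.16691207885742), 0.6524967551231384)
nb 0.12686173593081004
6351 ((71.0389633178711, -8.555063247680664), (61.017120361328125, 63.2794303894043), 0.4736187160015106) [0.06326881 0.065428   0.07961795] [-0.0393333   0.02195888]
```

View pics/w3c.png

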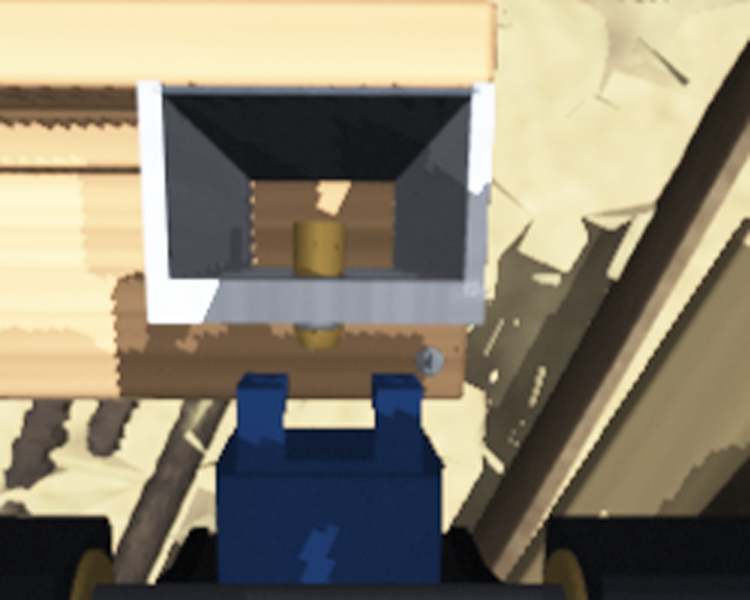

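```bash
python3 -m pendant '[{"jaw":0.3,"linear":[0,-0.15,0.35],"twist":0},{"jaw":0.3,"linear":[0,0,0],"twist":0},{"jaw":0.3,"linear":[0,0,0],"twist":0},{"jaw":0.3,"linear":[0,0,0],"twist":0}]'
python3 - <<'E'
from h import *
o=st(); c=snap('wrist','w4'); W=cloud(c); r=R.from_quat(o['tool_rot']).as_matrix(); T=(W-o['position'])@r
b=c['color'].astype(int); z=W[...,2]; blue=b[...,0]>b[...,2]+20
m=blue&(abs(T[...,1])<.04)&(z>.13)&(T[...,0]<.03)
nb=blue&(z>.11)&(z<.15)&(T[...,1]<-.1); print('dz',np.median(z[m])-np.median(z[nb]))
cv2.imwrite('pics/w4c.png',cv2.resize(c['color'][90:220,190:330],None,fx=4,fy=4,interpolation=cv2.INTER_CUBIC))
E
```

```text
time: 14.2
position: [0.5038, 0.2017, 0.1362]
tool_rot: [0.974, 0.226, 0.001, 0.0]
ft_force: [-1.0, 0.7, -1.4]
grip_width: 0.0399
grip_force: 50.0
t 14.2 p [0.5038 0.2017 0.1362] x [0.898 0.44  0.001] y [ 0.44  -0.898  0.   ] z [ 0.001  0.    -1.   ] F [-1.   0.7 -1.4] w 0.0399 50.0
dz 0.01700433918901656
```

View pics/w4c.png

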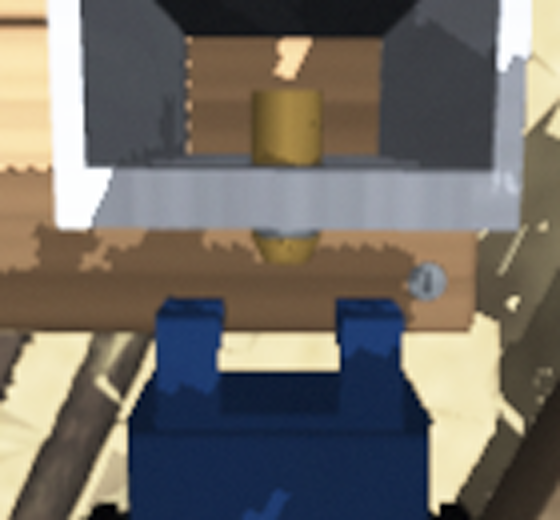

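The catch is at 286 and the hook middle at 280, about 0.9 mm off and inside tolerance. I'll insert with a small correction.

```bash
python3 -m pendant '[{"jaw":0.3,"linear":[0,0.07,0.1],"twist":0},{"jaw":0.3,"linear":[0.8,0,0],"twist":0},{"jaw":0.3,"linear":[0.8,0,0],"twist":0},{"jaw":0.3,"linear":[0.6,0,0],"twist":0},{"jaw":0.3,"linear":[0,0,0],"twist":0},{"jaw":0.3,"linear":[0.3,0,0],"twist":0},{"jaw":0.3,"linear":[0.3,0,0],"twist":0},{"jaw":0.3,"linear":[0,0,0],"twist":0},{"jaw":0.3,"linear":[0,0,0],"twist":0}]' 60
python3 -c "
from h import *
st(); print(to([.5587-.031*.898,.227-.031*.44,.1365]))"
```

```text
time: 15.0
position: [0.5262, 0.2122, 0.1339]
tool_rot: [0.974, 0.226, -0.004, 0.001]
ft_force: [-4.7, -4.0, 0.9]
grip_width: 0.0398
grip_force: 60.4
t 15.0 p [0.5262 0.2122 0.1339] x [ 0.898  0.441 -0.007] y [ 0.441 -0.898 -0.001] z [-0.007 -0.003 -1.   ] F [-4.7 -4.   0.9] w 0.0398 60.4
[ 0.47  0.1  -0.27]
```

```bash
python3 -m pendant '[{"jaw":0.3,"linear":[0.3,0,-0.1],"twist":0},{"jaw":0.3,"linear":[0.3,0,0],"twist":0},{"jaw":0.3,"linear":[0,0,0],"twist":0},{"jaw":0.3,"linear":[0.2,0,0],"twist":0},{"jaw":0.3,"linear":[0,0,0],"twist":0},{"jaw":0.3,"linear":[0,0,0],"twist":0},{"jaw":0.3,"linear":[0,0,0],"twist":0}]'
python3 - <<'E'
from h import *
st(); c=snap('wrist','w5');cv2.imwrite('pics/w5c.png',cv2.resize(c['color'][90:220,190:330],None,fx=4,fy=4,interpolation=cv2.INTER_CUBIC))
E
```

```text
time: 15.58
position: [0.5275, 0.2131, 0.1339]
tool_rot: [0.974, 0.227, -0.011, 0.002]
ft_force: [-12.8, -11.4, 5.1]
grip_width: 0.0397
grip_force: 60.0
t 15.58 p [0.5275 0.2131 0.1339] x [ 0.897  0.441 -0.022] y [ 0.441 -0.897 -0.002] z [-0.02  -0.008 -1.   ] F [-12.8 -11.4   5.1] w 0.0397 60.0
```

View pics/w5c.png

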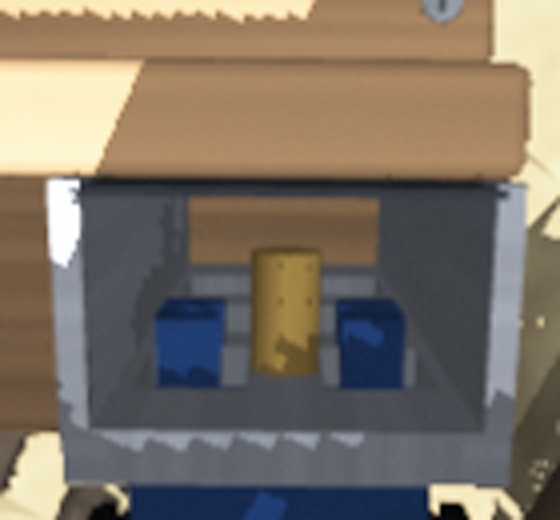

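Run:
```python
from h import *
o=st(); s=snap('scene','s5'); t=snap('top','t5')
k=cv2.resize(s['color'][190:270,170:270],None,fx=5,fy=5,interpolation=cv2.INTER_CUBIC)
j=cv2.resize(t['color'][165:225,110:165],None,fx=5,fy=5,interpolation=cv2.INTER_CUBIC)
out=np.zeros((400,790,3),np.uint8); out[:,:500]=k; out[:300,505:780]=j; cv2.imwrite('pics/c5.png',out)
c=load('w5'); W=cloud(c); r=R.from_quat(o['tool_rot']).as_matrix(); T=(W-o['position'])@r; b=c['color'].astype(int); z=W[...,2]; blue=b[...,0]>b[...,2]+20
for u in (240,250,258,265):
    print(u,[(v,round(T[v,u,0]*1000,1),round(z[v,u]*1000)) for v in range(195,225,2)])
for u in (238,282): print(u,[(v,round(T[v,u,0]*1000,1),round(z[v,u]*1000)) for v in range(162,192,2)])
```

```text
t 15.63 p [0.5275 0.2131 0.1339] x [ 0.897  0.441 -0.022] y [ 0.441 -0.897 -0.002] z [-0.02  -0.008 -1.   ] F [-12.8 -11.6   5.3] w 0.0396 60.0
240 [(195, np.float64(37.2), 162), (197, np.float64(37.2), 166), (199, np.float64(36.4), 166), (201, np.float64(34.8), 164), (203, np.float64(34.3), 165), (205, np.float64(33.3), 165), (207, np.float64(32.7), 166), (209, np.float64(31.6), 165), (211, np.float64(22.3), 139), (213, np.float64(21.8), 141), (215, np.float64(20.5), 140), (217, np.float64(19.4), 141), (219, np.float64(18.3), 141), (221, np.float64(17.1), 141), (223, np.float64(16.1), 141)]
250 [(195, np.float64(37.2), 163), (197, np.float64(37.0), 165), (199, np.float64(35.8), 164), (201, np.float64(35.2), 165), (203, np.float64(34.6), 166), (205, np.float64(33.1), 164), (207, np.float64(32.2), 164), (209, np.float64(31.6), 165), (211, np.float64(22.5), 140), (213, np.float64(21.5), 140), (215, np.float64(20.7), 141), (217, np.float64(19.4), 141), (219, np.float64(18.2), 140), (221, np.float64(17.0), 140), (223, np.float64(15.9), 140)]
258 [(195, np.float64(37.1), 162), (197, np.float64(37.0), 165), (199, np.float64(36.2), 165), (201, np.float64(35.5), 166), (203, np.float64(34.7), 166), (205, np.float64(33.3), 165), (207, np.float64(32.3), 164), (209, np.float64(31.6), 165), (211, np.float64(22.6), 140), (213, np.float64(21.3), 140), (215, np.float64(20.5), 141), (217, np.float64(19.7), 141), (219, np.float64(18.2), 140), (221, np.float64(17.1), 141), (223, np.float64(16.1), 141)]Traceback (most recent call last):
  File "<stdin>", line 8, in <module>
ValueError: cannot convert float NaN to integer
```

View pics/c5.png

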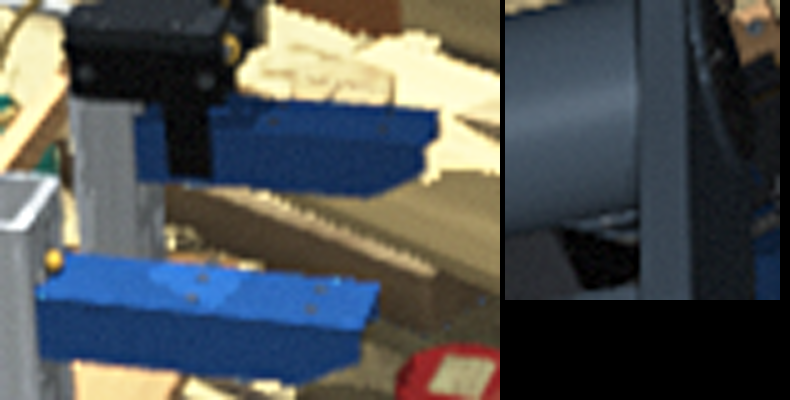

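Run:
```python
from h import *
o=robot.get_obs()
for tag in ('w4','w5'):
    c=load(tag); W=cloud(c); b=c['color'].astype(int); z=W[...,2]; blue=b[...,0]>b[...,2]+20
    print(tag,'cam',np.round(np.linalg.inv(c['view'])[:3],3).tolist())
    nb=blue&(z>.10)&(z<.17)&(W[...,1]>.27); print('nb z',np.percentile(z[nb],[10,50,90]),nb.sum())
    for x0,y0 in ((.55,.25),(.49,.375)):
        m=(abs(W[...,0]-x0)<.06)&(abs(W[...,1]-y0)<.06)&~blue&(z>.14)&(z<.2); print(x0,m.sum(),np.histogram(z[m],np.arange(.14,.2,.005))[0])
c=load('w5');W=cloud(c)
for p in [(202,165),(202,180),(318,165),(265,140),(265,120),(318,100),(236,170),(283,170),(237,185),(283,185)]: print(p,np.round(W[p[1],p[0]],4))
s=load('s5');W=cloud(s)
for p in [(186,212),(188,225),(195,230),(170+140//5,190+130//5),(170+145//5,190+150//5),(170+300//5,190+120//5),(170+120//5,190+130//5),(170+45//5,190+285//5),(170+200//5,190+270//5)]: print('s',p,np.round(W[p[1],p[0]],4))
```

```text
w4 cam [[0.44, -0.871, -0.218, 0.564], [-0.898, -0.427, -0.107, 0.231], [0.001, 0.243, -0.97, 0.281]]
nb z [0.10622079 0.12345086 0.12940247] 6245
0.55 16553 [ 620  648  708 1623 8804 1987   65   97   72  115  696]
0.49 1912 [460 194 155 271 832   0   0   0   0   0   0]
w5 cam [[0.441, -0.865, -0.238, 0.59], [-0.897, -0.426, -0.116, 0.244], [-0.001, 0.265, -0.964, 0.277]]
nb z [0.10532626 0.11917661 0.12899767] 3044
0.55 18686 [ 393  355  528 1393 8388 2117  151  172  169  728 1793]
0.49 1692 [498 210   4 108 872   0   0   0   0   0   0]
(202, 165) [0.5301 0.2727 0.0297]
(202, 180) [0.5172 0.2673 0.0296]
(318, 165) [0.5842 0.2141 0.1646]
(265, 140) [0.5754 0.2313 0.0289]
(265, 120) [0.5906 0.2417 0.1612]
(318, 100) [0.6286 0.2023 0.008 ]
(236, 170) [0.562  0.2435 0.139 ]
(283, 170) [0.5725 0.2218 0.1377]
(237, 185) [0.5551 0.2397 0.1387]
(283, 185) [0.5655 0.2183 0.1383]
s (186, 212) [0.5654 0.2566 0.146 ]
s (188, 225) [0.5604 0.2576 0.1113]
s (195, 230) [0.5431 0.2514 0.0999]
s (198, 216) [0.5381 0.2429 0.1375]
s (199, 220) [0.5373 0.2409 0.1257]
s (230, 214) [0.472  0.1976 0.1446]
s (194, 216) [0.5461 0.2489 0.1375]
s (179, 247) [0.4807 0.3685 0.1289]
s (210, 244) [0.432  0.3184 0.1301]
```

The wrist cloud puts the upright's top at 0.1645, so the rack stands on something about 12 mm thick. The neighbour's top at 0.130 still gives a home height of about 0.1215. The face is 32 mm ahead of the TCP and the bracket's rear face about 31 mm ahead, so it is touching. Next I press down.

```bash
python3 -m pendant '[{"jaw":0.3,"linear":[0,0,0.3],"twist":0},{"jaw":0.3,"linear":[0,0,0.3],"twist":0},{"jaw":0.3,"linear":[0,0,0.3],"twist":0},{"jaw":0.3,"linear":[0,0,0],"twist":0},{"jaw":0.3,"linear":[0,0,0],"twist":0}]'
python3 -c "
from h import *
st()"
```

```text
time: 16.15
position: [0.5271, 0.2141, 0.1244]
tool_rot: [0.974, 0.226, -0.011, 0.001]
ft_force: [-12.5, -8.6, 2.3]
grip_width: 0.0395
grip_force: 60.4
t 16.15 p [0.5271 0.2141 0.1244] x [ 0.897  0.441 -0.022] y [ 0.441 -0.897 -0.004] z [-0.021 -0.006 -1.   ] F [-12.5  -8.6   2.3] w 0.0395 60.4
```

```bash
python3 -m pendant '[{"jaw":0.3,"linear":[0,0,0.25],"twist":0},{"jaw":0.3,"linear":[0,0,0.25],"twist":0},{"jaw":0.3,"linear":[0,0,0.2],"twist":0},{"jaw":0.3,"linear":[0,0,0],"twist":0},{"jaw":0.3,"linear":[0,0,0],"twist":0},{"jaw":0.3,"linear":[0,0,0],"twist":0}]'
python3 - <<'E'
from h import *
o=st(); c=snap('wrist','w6'); W=cloud(c); r=R.from_quat(o['tool_rot']).as_matrix(); T=(W-o['position'])@r
b=c['color'].astype(int); z=W[...,2]; blue=b[...,0]>b[...,2]+20
m=blue&(abs(T[...,1])<.04)&(z>.1)&(T[...,0]<.03)&(abs(T[...,1])<.018)
nb=blue&(z>.11)&(z<.15)&(W[...,1]>.27); print(np.median(z[m]),np.median(z[nb]))
k=cv2.resize(c['color'][90:220,190:330],None,fx=3,fy=3,interpolation=cv2.INTER_CUBIC)
s=snap('scene','s6')['color'];j=cv2.resize(s[200:275,165:240],None,fx=5,fy=5,interpolation=cv2.INTER_CUBIC)
out=np.zeros((400,800,3),np.uint8); out[:390,:420]=k; out[:375,422:797]=j; cv2.imwrite('pics/c6.png',out)
E
```

```text
time: 16.65
position: [0.5274, 0.2143, 0.121]
tool_rot: [0.974, 0.227, -0.01, 0.001]
ft_force: [-18.2, -8.6, 23.5]
grip_width: 0.0394
grip_force: 60.0
t 16.65 p [0.5274 0.2143 0.121 ] x [ 0.897  0.441 -0.02 ] y [ 0.442 -0.897 -0.003] z [-0.019 -0.006 -1.   ] F [-18.2  -8.6  23.5] w 0.0394 60.0
0.1285074573952084 0.11566211712449898
```

View pics/c6.png

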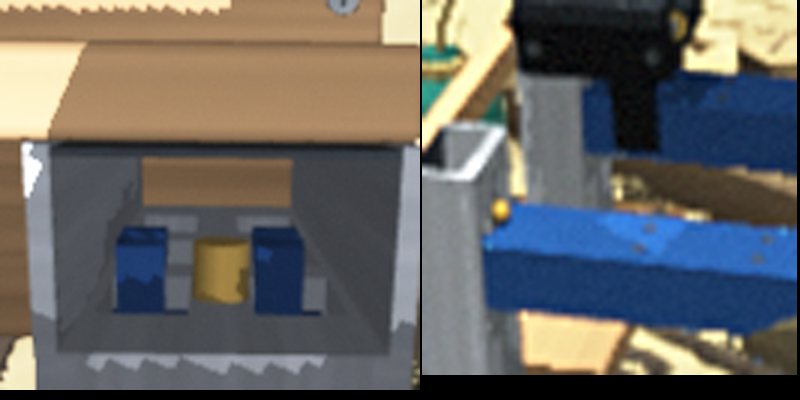

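It bottomed at z 0.121 with 24 N, its top level with the neighbour's. The catch's tail inside the upright is visibly shorter, so it has snapped out. I'll relax the push, release and rise.

```bash
python3 -m pendant '[{"jaw":0.3,"linear":[-0.3,0,-0.4],"twist":0},{"jaw":0.3,"linear":[-0.2,0,-0.2],"twist":0},{"jaw":0.3,"linear":[0,0,0],"twist":0},{"jaw":0.65,"linear":[0,0,0],"twist":0},{"jaw":0.65,"linear":[0,0,0],"twist":0},{"jaw":0.65,"linear":[0,0,0],"twist":0},{"jaw":0.65,"linear":[0,0,0],"twist":0},{"jaw":0.65,"linear":[0,0,-2],"twist":0},{"jaw":0.65,"linear":[0,0,-3],"twist":0},{"jaw":0.65,"linear":[0,0,-4],"twist":0},{"jaw":0.65,"linear":[0,0,0],"twist":0},{"jaw":0.65,"linear":[0,0,0],"twist":0}]' 25
python3 - <<'E'
from h import *
o=st(); c=snap('wrist','w7'); W=cloud(c); t=snap('top','t7')
cv2.imwrite('pics/w7c.png',cv2.resize(c['color'][40:240,0:400],None,fx=2,fy=2,interpolation=cv2.INTER_CUBIC))
b=c['color'].astype(int); z=W[...,2]; blue=b[...,0]>b[...,2]+20
for n,m in dict(new=blue&(W[...,1]<.26)&(z>.1),nb=blue&(W[...,1]>.28)&(z>.11)).items(): print(n,np.percentile(z[m],[30,50,70]))
E
```

```text
time: 17.75
position: [0.5346, 0.2152, 0.219]
tool_rot: [0.974, 0.226, 0.005, 0.0]
ft_force: [0.4, -0.7, -0.4]
grip_width: 0.0565
grip_force: 0.0
t 17.75 p [0.5346 0.2152 0.219 ] x [0.898 0.44  0.009] y [ 0.44  -0.898  0.002] z [ 0.009  0.002 -1.   ] F [ 0.4 -0.7 -0.4] w 0.0565 0.0
new [0.12401421 0.12627689 0.12724923]
nb [0.12816364 0.12886765 0.12933727]
```

View pics/w7c.png

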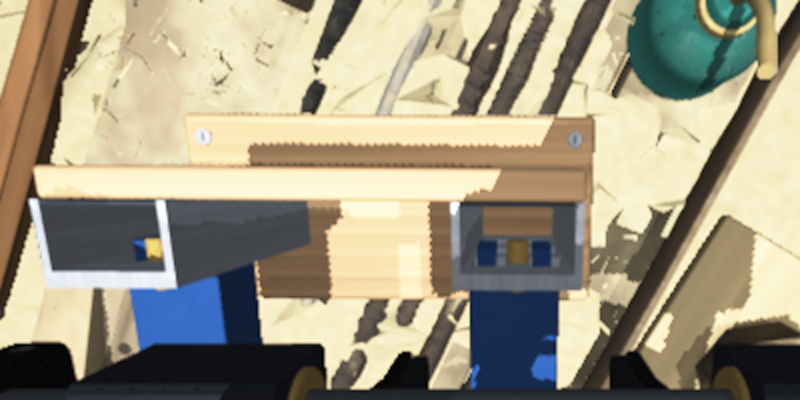

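```bash
python3 -m pendant '[{"jaw":0.9,"linear":[-2.48,3.1,0],"twist":0},{"jaw":0.9,"linear":[-2.48,3.1,0],"twist":0},{"jaw":0.9,"linear":[-2.48,3.1,0],"twist":0},{"jaw":0.9,"linear":[-2.48,3.1,0],"twist":0},{"jaw":0.9,"linear":[0,0,0],"twist":6.6},{"jaw":0.9,"linear":[0,0,0],"twist":6.6},{"jaw":0.9,"linear":[0,0,0],"twist":0},{"jaw":0.9,"linear":[0,0,0],"twist":0}]'
python3 - <<'E'
from h import *
o=st(); t=snap('top','t8'); W=cloud(t); z=W[...,2]; b=t['color'].astype(int)
c=snap('wrist','w8')
def comps(W,m,mn):
    k,l,s,ce=cv2.connectedComponentsWithStats(m.astype(np.uint8))
    for i in range(1,k):
        if s[i,4]>mn:
            P=W[l==i]; h=cv2.minAreaRect((P[:,:2]*1000).astype(np.float32)); print(s[i,:4],s[i,4],np.round(h[0],1),np.round(h[1],1),round(h[2],1),np.round(np.percentile(P[:,2],[5,50,95]),3))
Wc=cloud(c); zz=Wc[...,2]
print('wrist board'); comps(Wc,(zz>.066)&(zz<.11)&(Wc[...,1]<.14)&(Wc[...,1]>-.06)&(Wc[...,0]>.37),200)
print('top drawer'); roi=np.zeros(z.shape,bool); roi[152:232,306:388]=1; comps(W,roi&(z>.03)&(z<.09),50)
print('top board'); roi[:]=0; roi[170:262,192:262]=1; comps(W,roi&(z>.066)&(z<.11),50)
# catch: yellow in front of the free upright
y=(b[...,2]>b[...,0]+60)&(b[...,1]>b[...,0]+30); 
for (u0,u1,v0,v1) in ((140,160,180,205),(85,105,212,235)):
    q=np.zeros(z.shape,bool); q[v0:v1,u0:u1]=1; m=y&q; print(np.round(W[m][::2],3).tolist())
k=cv2.resize(t['color'][165:290,70:175],None,fx=5,fy=5,interpolation=cv2.INTER_CUBIC)[:600]; cv2.imwrite('pics/t8c.png',k)
E
```

```text
time: 18.52
position: [0.4966, 0.0594, 0.2144]
tool_rot: [0.994, 0.114, -0.001, -0.0]
ft_force: [0.1, -0.5, 0.6]
grip_width: 0.0782
grip_force: 0.0
t 18.52 p [0.4966 0.0594 0.2144] x [ 0.974  0.226 -0.002] y [ 0.226 -0.974 -0.001] z [-0.002  0.    -1.   ] F [ 0.1 -0.5  0.6] w 0.0782 0.0
wrist board
[227  98  67  69] 3276 [552.3  72.5] [57.  61.2] 34.8 [0.09  0.092 0.094]
[271 189  50  45] 1227 [472.7  11.8] [32.1 61.1] 75.4 [0.066 0.072 0.077]
top drawer
[310 186  19  13] 205 [ 555.1 -194.2] [30.4 45.7] 5.6 [0.037 0.041 0.045]
[360 188  26  23] 453 [ 533.  -329.5] [56.2 58.2] 50.3 [0.041 0.056 0.059]
top board
[242 223   7  22] 72 [453.5   4.6] [ 9.5 53.7] 75.8 [0.072 0.077 0.085]
[[0.568, 0.234, 0.14], [0.568, 0.229, 0.138], [0.554, 0.227, 0.137], [0.553, 0.222, 0.141], [0.552, 0.227, 0.137], [0.551, 0.222, 0.139], [0.55, 0.224, 0.13], [0.553, 0.273, 0.031], [0.553, 0.268, 0.031], [0.55, 0.269, 0.037], [0.551, 0.266, 0.027], [0.548, 0.271, 0.03], [0.548, 0.265, 0.033], [0.545, 0.27, 0.034], [0.545, 0.265, 0.035], [0.543, 0.274, 0.03], [0.543, 0.268, 0.032], [0.543, 0.263, 0.029], [0.54, 0.271, 0.031], [0.54, 0.265, 0.034], [0.54, 0.26, 0.031], [0.538, 0.271, 0.03], [0.537, 0.265, 0.033], [0.537, 0.26, 0.031]]
[[0.505, 0.365, 0.14], [0.503, 0.368, 0.138], [0.501, 0.354, 0.164], [0.491, 0.358, 0.139], [0.489, 0.36, 0.14], [0.489, 0.355, 0.14], [0.486, 0.358, 0.139], [0.485, 0.362, 0.129]]
```

View pics/t8c.png

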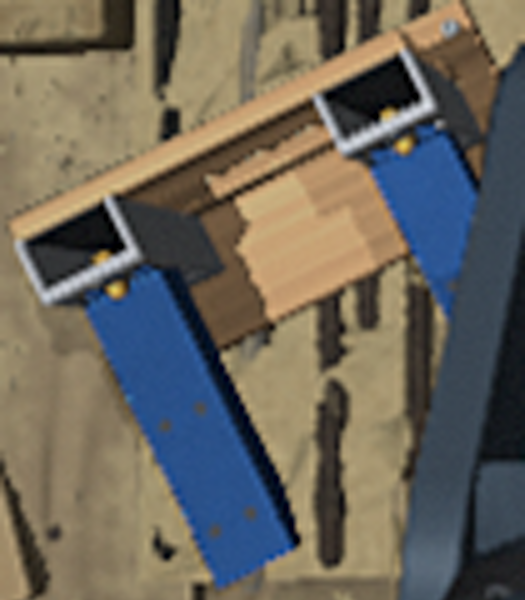

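The brass catch stands out at (404,145) just like the neighbour's at (117,290), so the bracket is home. Next I fetch blank A at (0.552,0.0725).

```bash
python3 -m pendant '[{"jaw":1,"linear":[2.85,0,0],"twist":0},{"jaw":1,"linear":[2.85,0,0],"twist":0},{"jaw":1,"linear":[0,0,4],"twist":0},{"jaw":1,"linear":[0,0,4],"twist":0},{"jaw":1,"linear":[0,0,3.5],"twist":0},{"jaw":1,"linear":[0,0,2],"twist":0},{"jaw":1,"linear":[0,0,0],"twist":0},{"jaw":0.4,"linear":[0,0,0],"twist":0},{"jaw":0.4,"linear":[0,0,0],"twist":0},{"jaw":0.4,"linear":[0,0,0],"twist":0},{"jaw":0.4,"linear":[0,0,0],"twist":0},{"jaw":0.4,"linear":[0,0,0],"twist":0}]' 25
python3 -m pendant '[{"jaw":0.4,"linear":[0,0,-3],"twist":0},{"jaw":0.4,"linear":[0,0,-4],"twist":0},{"jaw":0.4,"linear":[0,0,-4],"twist":0},{"jaw":0.4,"linear":[0,0,0],"twist":0}]'
python3 -c "
from h import *
st();print(to([.6,-.258,.19]))"
```

```text
time: 19.62
position: [0.5528, 0.0725, 0.0809]
tool_rot: [0.994, 0.113, 0.0, 0.0]
ft_force: [0.9, -0.7, -0.4]
grip_width: 0.0624
grip_force: 25.0
time: 19.95
position: [0.5577, 0.0722, 0.1981]
tool_rot: [0.994, 0.113, 0.008, 0.001]
ft_force: [1.1, -0.6, -1.2]
grip_width: 0.0626
grip_force: 25.0
t 19.95 p [0.5577 0.0722 0.1981] x [0.975 0.224 0.015] y [ 0.224 -0.975  0.004] z [ 0.016 -0.001 -1.   ] F [ 1.1 -0.6 -1.2] w 0.0626 25.0
[-3.28 33.13  0.91]
```

```bash
python3 -m pendant '[{"jaw":0.4,"linear":[-0.47,3.68,0],"twist":0},{"jaw":0.4,"linear":[-0.47,3.68,0],"twist":0},{"jaw":0.4,"linear":[-0.47,3.68,0],"twist":0},{"jaw":0.4,"linear":[-0.47,3.68,0],"twist":0},{"jaw":0.4,"linear":[-0.47,3.68,0],"twist":0},{"jaw":0.4,"linear":[-0.47,3.68,0],"twist":0},{"jaw":0.4,"linear":[-0.47,3.68,0],"twist":0},{"jaw":0.4,"linear":[-0.47,3.68,0],"twist":0},{"jaw":0.4,"linear":[-0.47,3.68,0],"twist":0},{"jaw":0.4,"linear":[0,0,0],"twist":0},{"jaw":0.4,"linear":[0,0,0],"twist":0}]'
```

```text
time: 20.87
position: [0.5851, -0.2623, 0.19]
tool_rot: [0.994, 0.111, 0.0, 0.0]
ft_force: [-0.2, 0.5, -0.9]
grip_width: 0.0626
grip_force: 25.0
```

```bash
python3 -m pendant '[{"jaw":0.4,"linear":[0.95,0.7,3],"twist":0},{"jaw":0.4,"linear":[0,0,4],"twist":0},{"jaw":0.4,"linear":[0,0,4],"twist":0},{"jaw":0.4,"linear":[0,0,2.8],"twist":0},{"jaw":0.4,"linear":[0,0,1],"twist":0},{"jaw":0.4,"linear":[0,0,0],"twist":0},{"jaw":0.4,"linear":[0,0,0],"twist":0},{"jaw":0.8,"linear":[0,0,0],"twist":0},{"jaw":0.8,"linear":[0,0,0],"twist":0},{"jaw":0.8,"linear":[0,0,0],"twist":0}]'
python3 -m pendant '[{"jaw":0.8,"linear":[0,0,-3],"twist":0},{"jaw":0.8,"linear":[0,0,-4],"twist":0},{"jaw":0.8,"linear":[0,0,-4],"twist":0},{"jaw":0.8,"linear":[0,0,-4],"twist":0},{"jaw":0.7,"linear":[0,0,0],"twist":6.9},{"jaw":0.7,"linear":[0,0,0],"twist":6.9},{"jaw":0.7,"linear":[0,0,0],"twist":6.9},{"jaw":0.7,"linear":[0,0,0],"twist":6.3},{"jaw":0.7,"linear":[0,0,0],"twist":0}]'
python3 -c "
from h import *
st();print(to([.441,.02,.19]))"
```

```text
time: 21.7
position: [0.5968, -0.2647, 0.0436]
tool_rot: [0.994, 0.113, 0.001, 0.001]
ft_force: [0.2, 0.4, -1.0]
grip_width: 0.0687
grip_force: 0.0
time: 22.45
position: [0.5963, -0.2647, 0.1934]
tool_rot: [0.992, -0.124, 0.001, 0.0]
ft_force: [-0.3, 0.5, 0.2]
grip_width: 0.0605
grip_force: 0.0
t 22.45 p [ 0.5963 -0.2647  0.1934] x [ 0.969 -0.245  0.001] y [-0.245 -0.969  0.   ] z [ 0.001 -0.001 -1.   ] F [-0.3  0.5  0.2] w 0.0605 0.0
[-22.04 -23.79   0.31]
```

```bash
python3 -m pendant '[{"jaw":0.7,"linear":[-2.43,-2.64,0],"twist":0},{"jaw":0.7,"linear":[-2.43,-2.64,0],"twist":0},{"jaw":0.7,"linear":[-2.43,-2.64,0],"twist":0},{"jaw":0.7,"linear":[-2.43,-2.64,0],"twist":0},{"jaw":0.7,"linear":[-2.43,-2.64,0],"twist":0},{"jaw":0.7,"linear":[-2.43,-2.64,0],"twist":0},{"jaw":0.7,"linear":[-2.43,-2.64,0],"twist":0},{"jaw":0.7,"linear":[-2.43,-2.64,0],"twist":0},{"jaw":0.7,"linear":[-2.43,-2.64,0],"twist":0},{"jaw":0.7,"linear":[0,0,0],"twist":0},{"jaw":0.7,"linear":[0,0,0],"twist":0}]'
python3 - <<'E'
from h import *
o=st(); c=snap('wrist','w9'); W=cloud(c); z=W[...,2]
m=(z>.0655)&(z<.1)&(W[...,1]<.06)&(W[...,1]>-.04)&(W[...,0]<.52)&(W[...,0]>.37); P=W[m]
print(m.sum(),cv2.minAreaRect((P[:,:2]*1000).astype(np.float32)),np.percentile(P[:,0],[2,98]))
t=snap('top','t9'); W=cloud(t); z=W[...,2]; roi=np.zeros(z.shape,bool); roi[152:232,306:388]=1; m=roi&(z>.03)&(z<.09)
k,l,s,ce=cv2.connectedComponentsWithStats(m.astype(np.uint8))
for i in range(1,k):
    if s[i,4]>50:
        P=W[l==i]; h=cv2.minAreaRect((P[:,:2]*1000).astype(np.float32)); print(s[i,4],np.round(h[0],1),np.round(h[1],1),round(h[2],1),np.round(np.median(P[:,2]),3))
print(to([.444,.02,.081]))
E
```

```text
time: 23.37
position: [0.441, 0.0205, 0.193]
tool_rot: [0.993, -0.12, 0.0, 0.0]
ft_force: [0.2, 0.0, 1.7]
grip_width: 0.0606
grip_force: 0.0
t 23.37 p [0.441  0.0205 0.193 ] x [ 0.971 -0.238  0.   ] y [-0.238 -0.971  0.   ] z [ 0. -0. -1.] F [0.2 0.  1.7] w 0.0606 0.0
2489 ((468.0538635253906, 12.674701690673828), (31.16460418701172, 77.15408325195312), 76.20379638671875) [0.4312511  0.49921791]
477 [ 595.8 -264.3] [56.5 61.2] 33.9 0.053
211 [ 556.2 -194.2] [30.2 45.1] 5.3 0.041
453 [ 534.1 -330.1] [56.2 58.9] 51.1 0.055
[ 0.   -0.16 11.21]
```

```bash
python3 -m pendant '[{"jaw":0.7,"linear":[0.6,0,4],"twist":0},{"jaw":0.7,"linear":[0,0,4],"twist":0},{"jaw":0.7,"linear":[0,0,2.4],"twist":0},{"jaw":0.7,"linear":[0,0,1],"twist":0},{"jaw":0.7,"linear":[0,0,0],"twist":0},{"jaw":0.2,"linear":[0,0,0],"twist":0},{"jaw":0.2,"linear":[0,0,0],"twist":0},{"jaw":0.2,"linear":[0,0,0],"twist":0},{"jaw":0.2,"linear":[0,0,0],"twist":0},{"jaw":0.2,"linear":[0,0,0],"twist":0},{"jaw":0.2,"linear":[0,0,0],"twist":0},{"jaw":0.2,"linear":[0,0,0],"twist":0}]' 25
python3 -m pendant '[{"jaw":0.2,"linear":[0,0,-3],"twist":0},{"jaw":0.2,"linear":[0,0,-4],"twist":0},{"jaw":0.2,"linear":[0,0,-4],"twist":0},{"jaw":0.2,"linear":[0,0,0],"twist":7},{"jaw":0.2,"linear":[0,0,0],"twist":-7},{"jaw":0.2,"linear":[0,0,0],"twist":0}]'
python3 -c "
from h import *
st();print(to([.47,-.235,.19]))"
```

```text
time: 24.47
position: [0.4481, 0.0175, 0.0787]
tool_rot: [0.992, -0.123, 0.0, 0.0]
ft_force: [-1.3, -0.2, -0.6]
grip_width: 0.0318
grip_force: 25.0
time: 24.97
position: [0.448, 0.0177, 0.1896]
tool_rot: [0.993, -0.121, 0.001, 0.0]
ft_force: [-0.4, 0.8, 0.2]
grip_width: 0.0318
grip_force: 25.0
t 24.97 p [0.448  0.0177 0.1896] x [ 0.971 -0.241  0.002] y [-0.241 -0.971 -0.   ] z [ 0.002 -0.    -1.   ] F [-0.4  0.8  0.2] w 0.0318 25.0
[ 8.22 24.   -0.03]
```

```bash
python3 -m pendant '[{"jaw":0.2,"linear":[1.23,3.43,0],"twist":0},{"jaw":0.2,"linear":[1.23,3.43,0],"twist":0},{"jaw":0.2,"linear":[1.23,3.43,0],"twist":0},{"jaw":0.2,"linear":[1.23,3.43,0],"twist":0},{"jaw":0.2,"linear":[1.23,3.43,0],"twist":0},{"jaw":0.2,"linear":[1.23,3.43,0],"twist":0},{"jaw":0.2,"linear":[1.23,3.43,0],"twist":0},{"jaw":0.2,"linear":[0,0,0],"twist":0},{"jaw":0.2,"linear":[0,0,4],"twist":0},{"jaw":0.2,"linear":[0,0,4],"twist":0},{"jaw":0.2,"linear":[0,0,2],"twist":0},{"jaw":0.2,"linear":[0,0,0],"twist":0}]'
python3 -c "
from h import *
st();print(to([.474,-.235,.039]))"
```

```text
time: 25.97
position: [0.4695, -0.2335, 0.0839]
tool_rot: [0.992, -0.124, -0.005, -0.003]
ft_force: [-0.1, 0.9, -1.0]
grip_width: 0.032
grip_force: 25.0
t 25.97 p [ 0.4695 -0.2335  0.0839] x [ 0.969 -0.245 -0.011] y [-0.245 -0.969 -0.005] z [-0.009  0.007 -1.   ] F [-0.1  0.9 -1. ] w 0.032 25.0
[0.52 0.06 4.48]
```

```bash
python3 -m pendant '[{"jaw":0.2,"linear":[0.3,0,3],"twist":0},{"jaw":0.2,"linear":[0,0,1.5],"twist":0},{"jaw":0.2,"linear":[0,0,0],"twist":0},{"jaw":0.2,"linear":[0,0,0],"twist":0},{"jaw":0.5,"linear":[0,0,0],"twist":0},{"jaw":0.5,"linear":[0,0,0],"twist":0},{"jaw":0.5,"linear":[0,0,0],"twist":0},{"jaw":0.5,"linear":[0,0,-3],"twist":0},{"jaw":0.5,"linear":[0,0,-4],"twist":0},{"jaw":0.5,"linear":[0,0,-4],"twist":0},{"jaw":0.5,"linear":[0,0,-4],"twist":0}]'
python3 -m pendant '[{"jaw":1,"linear":[-3.5,0.5,0],"twist":-7},{"jaw":1,"linear":[-3.5,0.5,0],"twist":-7},{"jaw":1,"linear":[-3.5,0.5,0],"twist":0},{"jaw":1,"linear":[0,0,0],"twist":0},{"jaw":1,"linear":[0,0,0],"twist":0}]'
python3 - <<'E'
from h import *
st();print(to([.36,-.266,.19]))
t=snap('top','t10'); W=cloud(t); cv2.imwrite('pics/t10c.png',cv2.resize(t['color'][138:260,295:410],None,fx=4,fy=4,interpolation=cv2.INTER_CUBIC))
for p in [(310,242),(325,242),(375,242),(395,242),(345,242),(352,242)]: print(p,np.round(W[p[1],p[0]],3))
for v in range(234,250): print(v,np.round(W[v,315],3),np.round(W[v,385],3))
E
```

```text
time: 26.88
position: [0.4755, -0.2367, 0.1959]
tool_rot: [0.992, -0.123, 0.0, 0.0]
ft_force: [0.8, -1.1, -0.4]
grip_width: 0.0435
grip_force: 0.0
time: 27.3
position: [0.369, -0.2388, 0.1946]
tool_rot: [1.0, -0.002, 0.0, 0.0]
ft_force: [1.4, -0.5, 0.7]
grip_width: 0.0688
grip_force: 0.0
t 27.3 p [ 0.369  -0.2388  0.1946] x [ 1.    -0.005  0.001] y [-0.005 -1.     0.001] z [ 0.001 -0.001 -1.   ] F [ 1.4 -0.5  0.7] w 0.0688 0.0
[-0.89  2.72  0.46]
(310, 242) [ 0.427 -0.159  0.078]
(325, 242) [ 0.426 -0.196  0.08 ]
(375, 242) [ 0.423 -0.322  0.077]
(395, 242) [ 0.428 -0.221  0.512]
(345, 242) [ 0.425 -0.252  0.055]
(352, 242) [ 0.424 -0.27   0.053]
234 [ 0.447 -0.183  0.014] [ 0.442 -0.351  0.07 ]
235 [ 0.444 -0.174  0.07 ] [ 0.44  -0.348  0.077]
236 [ 0.442 -0.173  0.071] [ 0.437 -0.346  0.083]
237 [ 0.439 -0.174  0.07 ] [ 0.435 -0.347  0.082]
238 [ 0.437 -0.172  0.081] [ 0.432 -0.347  0.081]
239 [ 0.435 -0.171  0.082] [ 0.43  -0.348  0.075]
240 [ 0.432 -0.172  0.078] [ 0.431 -0.221  0.468]
241 [ 0.43  -0.171  0.083] [ 0.43  -0.216  0.482]
242 [ 0.427 -0.171  0.081] [ 0.428 -0.214  0.487]
243 [ 0.425 -0.171  0.083] [ 0.427 -0.214  0.487]
244 [ 0.421 -0.183  0.005] [ 0.426 -0.211  0.498]
245 [ 0.418 -0.184  0.001] [ 0.424 -0.21   0.497]
246 [ 0.416 -0.183  0.004] [ 0.423 -0.208  0.503]
247 [ 0.413 -0.184  0.   ] [ 0.421 -0.207  0.507]
248 [ 0.41  -0.184  0.002] [ 0.42  -0.206  0.511]
249 [ 0.408 -0.183  0.007] [ 0.418 -0.205  0.512]
```

View pics/t10c.png

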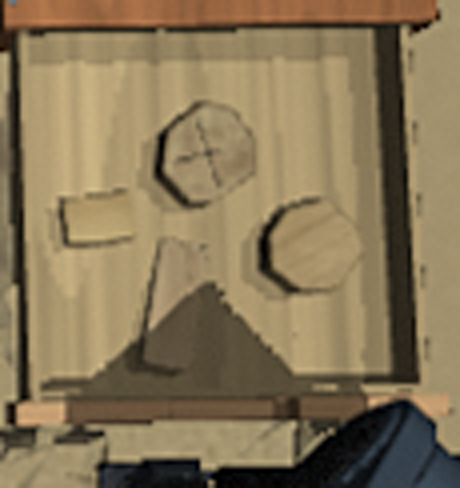

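All four pieces lie flat in the drawer: blank A (205,155), off-cut (98,218), wedge (175,305), blank E (312,245). The front's outer face is at x≈0.423, and I'll push it shut with both open fingers.

```bash
python3 -m pendant '[{"jaw":1,"linear":[0,2.7,0],"twist":0},{"jaw":1,"linear":[0,0,4],"twist":0},{"jaw":1,"linear":[0,0,4],"twist":0},{"jaw":1,"linear":[0,0,4],"twist":0},{"jaw":1,"linear":[0,0,1],"twist":0},{"jaw":1,"linear":[0,0,0],"twist":0},{"jaw":1,"linear":[0,0,0],"twist":0},{"jaw":1,"linear":[1.5,0,0],"twist":0},{"jaw":1,"linear":[1.5,0,0],"twist":0},{"jaw":1,"linear":[1,0,0],"twist":0},{"jaw":1,"linear":[1,0,0],"twist":0},{"jaw":1,"linear":[1,0,0],"twist":0}]'
python3 -c "
from h import *
st()"
```

```text
time: 28.35
position: [0.4313, -0.2663, 0.0648]
tool_rot: [1.0, -0.001, 0.0, 0.001]
ft_force: [-2.8, -1.8, 1.8]
grip_width: 0.0872
grip_force: 1.4
t 28.35 p [ 0.4313 -0.2663  0.0648] x [ 1.    -0.001  0.001] y [-0.001 -1.     0.002] z [ 0.001 -0.002 -1.   ] F [-2.8 -1.8  1.8] w 0.0872 1.4
```

```bash
python3 -m pendant '[{"jaw":1,"linear":[1.4,0,0],"twist":0},{"jaw":1,"linear":[1.5,0,0],"twist":0},{"jaw":1,"linear":[1.5,0,0],"twist":0},{"jaw":1,"linear":[1.5,0,0],"twist":0},{"jaw":1,"linear":[1.5,0,0],"twist":0},{"jaw":1,"linear":[1.5,0,0],"twist":0},{"jaw":1,"linear":[1.5,0,0],"twist":0},{"jaw":1,"linear":[1.5,0,0],"twist":0},{"jaw":1,"linear":[1.5,0,0],"twist":0},{"jaw":1,"linear":[1.5,0,0],"twist":0},{"jaw":1,"linear":[1.5,0,0],"twist":0},{"jaw":1,"linear":[1.3,0,0],"twist":0}]'
python3 -m pendant '[{"jaw":1,"linear":[1,0,0],"twist":0},{"jaw":1,"linear":[1,0,0],"twist":0},{"jaw":1,"linear":[0.8,0,0],"twist":0},{"jaw":1,"linear":[0.5,0,0],"twist":0},{"jaw":1,"linear":[0.5,0,0],"twist":0},{"jaw":1,"linear":[0,0,0],"twist":0},{"jaw":1,"linear":[0,0,0],"twist":0}]'
```

```text
time: 29.35
position: [0.6079, -0.2663, 0.0641]
tool_rot: [1.0, -0.001, -0.0, 0.0]
ft_force: [-2.8, -1.8, 0.7]
grip_width: 0.0873
grip_force: 1.4
time: 29.93
position: [0.6455, -0.2661, 0.0636]
tool_rot: [1.0, -0.001, 0.0, -0.0]
ft_force: [-0.5, 0.1, 0.3]
grip_width: 0.087
grip_force: 0.4
```

```bash
python3 -m pendant '[{"jaw":1,"linear":[0.4,0,0],"twist":0},{"jaw":1,"linear":[0.4,0,0],"twist":0},{"jaw":1,"linear":[0.4,0,0],"twist":0},{"jaw":1,"linear":[0,0,0],"twist":0},{"jaw":1,"linear":[0,0,0],"twist":0}]'
```

```text
time: 30.35
position: [0.6457, -0.2659, 0.0636]
tool_rot: [1.0, -0.001, -0.013, -0.002]
ft_force: [-26.4, -1.4, 16.6]
grip_width: 0.0869
grip_force: 13.3
```

```bash
python3 -m pendant '[{"jaw":1,"linear":[-2,0,0],"twist":0},{"jaw":1,"linear":[-3,0,0],"twist":0},{"jaw":1,"linear":[-4,0,0],"twist":0},{"jaw":1,"linear":[-3,0,0],"twist":0},{"jaw":1,"linear":[0,0,-4],"twist":0},{"jaw":1,"linear":[0,0,-4],"twist":0},{"jaw":1,"linear":[0,0,-4],"twist":0},{"jaw":1,"linear":[0,0,0],"twist":0},{"jaw":1,"linear":[0,0,0],"twist":0}]'
python3 - <<'E'
from h import *
st(); t=snap('top','t11'); W=cloud(t); k=cv2.resize(t['color'],(800,600)); cv2.imwrite('pics/t11.png',k)
for u in (315,318,322): 
    c=[(v,round(W[v,u,0],3),round(W[v,u,2],3)) for v in range(138,160)]; print([x for x in c if .03<x[2]<.12])
s=snap('scene','s11')
E
```

```text
time: 31.1
position: [0.5393, -0.2674, 0.1869]
tool_rot: [1.0, -0.001, 0.004, 0.002]
ft_force: [-0.5, 1.3, -0.6]
grip_width: 0.0869
grip_force: 0.0
t 31.1 p [ 0.5393 -0.2674  0.1869] x [ 1.    -0.002  0.007] y [-0.002 -1.     0.004] z [ 0.007 -0.005 -1.   ] F [-0.5  1.3 -0.6] w 0.0869 0.0
[(138, np.float64(0.687), np.float64(0.094)), (139, np.float64(0.685), np.float64(0.093)), (140, np.float64(0.682), np.float64(0.094)), (141, np.float64(0.679), np.float64(0.095)), (142, np.float64(0.677), np.float64(0.093)), (143, np.float64(0.676), np.float64(0.089)), (144, np.float64(0.673), np.float64(0.089)), (145, np.float64(0.672), np.float64(0.081)), (146, np.float64(0.67), np.float64(0.08)), (147, np.float64(0.666), np.float64(0.084)), (148, np.float64(0.664), np.float64(0.082)), (149, np.float64(0.662), np.float64(0.081)), (150, np.float64(0.659), np.float64(0.081)), (151, np.float64(0.657), np.float64(0.077)), (152, np.float64(0.658), np.float64(0.062)), (153, np.float64(0.658), np.float64(0.048)), (154, np.float64(0.658), np.float64(0.036))]
[(138, np.float64(0.687), np.float64(0.095)), 
[... 731 characters left out ...]
4(0.684), np.float64(0.094)), (140, np.float64(0.682), np.float64(0.09)), (141, np.float64(0.679), np.float64(0.092)), (142, np.float64(0.677), np.float64(0.092)), (143, np.float64(0.674), np.float64(0.094)), (144, np.float64(0.673), np.float64(0.088)), (145, np.float64(0.672), np.float64(0.08)), (146, np.float64(0.669), np.float64(0.083)), (147, np.float64(0.666), np.float64(0.084)), (148, np.float64(0.664), np.float64(0.082)), (149, np.float64(0.662), np.float64(0.08)), (150, np.float64(0.659), np.float64(0.081)), (151, np.float64(0.658), np.float64(0.071)), (152, np.float64(0.658), np.float64(0.06)), (153, np.float64(0.658), np.float64(0.046)), (154, np.float64(0.657), np.float64(0.035))]
```

View pics/t11.png

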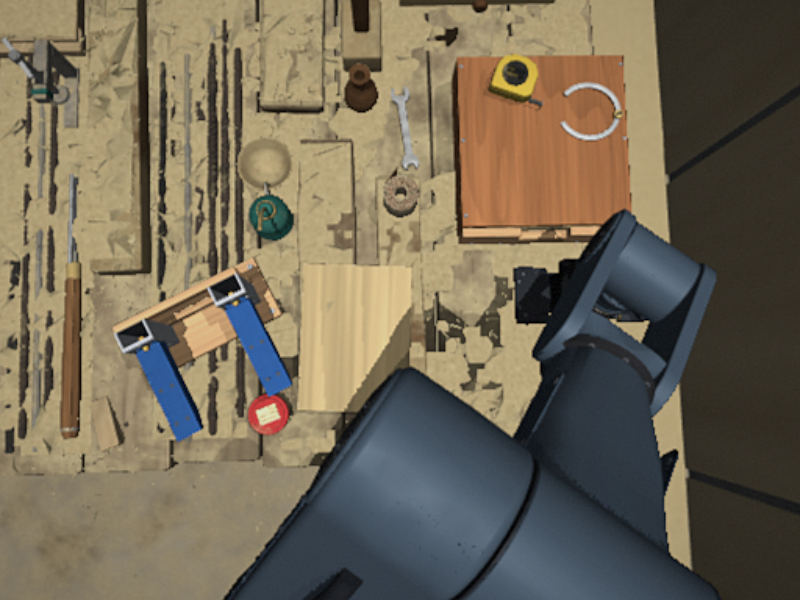

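The top view shows the drawer shut: its front sits 16 mm ahead of the cabinet edge, against 15 mm expected. Both brackets hang level and the oil can, roll and tin haven't moved.

```bash
python3 -c "
from rig import robot
print(robot.hand_in())"
```

```text
the job is handed in; nothing more can be done
None
```

The job is handed in (no verdict was returned): the bracket hangs home in the top slots with the catch out, all four pieces of wood are in the shut drawer, and the oil can, abrasive roll and wax tin stand where they were.

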